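Load two mirror blanks into the lift cassette

ROBOT

A 6-joint arm with a two-finger parallel gripper is mounted at the origin on the work surface. World frame = base frame: x ahead of the robot, y to its left, z up, the work surface at z = 0. Lengths are in m, angles in degrees, forces in N, time in s.
With the tool pointing down it reaches from about 0.325 to 0.775 m from the base axis. Payload 5.5 kg.
Tool frame: the origin (TCP) lies midway between the tips of the shut fingers; the grasp point (between the pads) lies 19 mm behind it; z points along the fingers, x is the direction in which the jaws open and shut, and the axes are right-handed (so a half turn about z gives the same grasp; the last joint's range is limited). The gripper opens to 88 mm and grips with 3 to 60 N. Pads are 20 mm wide; open, the fingers measure 115 mm over their backs; the gripper's body (75 mm by 178 mm) begins 61 mm behind the grasp point.
Start: joints at [-3.249, 5.22, 70.514, -0, 104.267, -3.249], TCP at [0.6, -0, 0.185] pointing down, gripper open.
Joint ranges: [-164.24, 164.24], [-49.07, 125.15], [9.68, 141.18], [-86.29, 266.29], [3.28, 154.24], [-151.56, 151.56]. Speed limits (degrees/s): [147.25, 147.25, 172.46, 180, 180, 180].

INTERFACE

Orientations are given as [roll, pitch, yaw] about the fixed x, y, z axes, in that order (R = Rz(yaw) Ry(pitch) Rx(roll)).
In Python, from rig import arm gives the robot as it stands.
- The arm moves only by the tool move_arm, never from a script. Its argument "motion" is a list of rows, each an object with "offset": the shift along the world's x, y, z in cm, a list of three; "delta_rot": the turn, a rotation vector about the world's x, y, z in degrees, a list of three; "claw": the opening, from 0 (shut) to 1 (fully open). In form: [{"offset": [tx, ty, tz], "delta_rot": [wx, wy, wz], "claw": claw}, ...]. A call has 1 to 20 rows; each row shifts and turns the pose as measured when the row begins; what a row does not reach is not made up. A row lasts 1/12 s, in which the tool goes at most 41.7 mm and 7.16 degrees, less where a joint would pass 70% of its speed; a pose out of reach is approached as far as the arm can. A call with a gripper value outside its range is refused whole. The fingers move at their own pace and stop on an object; "squeeze" is the grip in N (left out, the last holds). Time passes only in rows, so rows that do not move let the fingers close. It gives the time, the measured TCP pose, the force and the opening at its end, in the units of the state.
- arm.sense(): the state, without advancing time (a new reading comes with each control period).
- arm.camera(name): name is "scene" or "side" or "wrist"; returns the picture (420x560x3 uint8, red, green, blue); there is no depth.
- arm.calibration(name): a dict with "intrinsics" (3x3 intrinsics, pixels), "k1" (the pictures are not rectified: a ray, as slopes to the right and down, at radius r is drawn at 1 + k1 r^2 times it, then the intrinsics apply), "rvec" (rotation vector, rad) and "tvec" (3), from world to camera coordinates, as OpenCV has them. Camera axes: x right, y down, z forward; pixel columns grow to the right and rows downward; lengths in m; the calibration is good to about 2 mm. A picture is of the moment at which its call begins: read the wrist's pose just before it. calibration takes no time and is no camera call; for the wrist camera it gives the pose at the moment of the call.
- arm.job_done(): hands the job in, once; it reports no verdict.
The state is a dict: "time": time; "joint_positions": joint angles; "qd": joint speeds; "tau": joint torques, N m; "tcp_pos": TCP position; "eef_rot": TCP orientation; "contact_force": force on the tool from outside, world axes, zero at the start; "ft_torque": the same for the moment, N m; "grip_width": finger opening in m.
Only numpy, scipy, OpenCV 4.12 (cv2) and the standard library are available. Lean on these libraries where they do the work, as an engineer would, in place of code of your own. Each camera call takes 0.05 s, during which the arm holds its last target.

TASK

Load the two white discs waiting on the rails into the two empty slots of the lift cassette, one into the bottom slot and one into the top slot: raise or lower the cassette by its grip block until the slot is level with the rails, and push the disc along the rails until it is fully home against the back of the cassette. Do not let a disc tip or fall off, and leave the other things on the table where they stand.

Things in the scene. Friction and masses are not known exactly. Their poses are not given: they have to be found in the camera images.
- loader: The fixed loader: grey base plate 170 mm (x) by 470 mm (y), 10 mm thick, with two dark rails along its own +y axis leading to a cassette on a vertical lift at the +y end. Origin on the table, on the rails' centre line; z up. Rail tops 79 mm above the table, from y = -240 to +77 mm. Two lift columns behind the cassette (y = 184 to 200 mm) are 142 mm tall.
- rail_end (a point): Cassette end of the rails, on the centre line at rail-top height (loader y = +77 mm). Axes as the loader's. Between the rails is an open gap 68 mm wide, free down to the base plate, so closed fingertips can hang in it behind a disc and push its edge. Fences outside the rails, inner faces 104 mm apart, stand 8 mm above the rail tops and guide the discs.
- cassette (a joint): Height q of the grey cassette on its lift, 0 to 0.060 m, up positive. Counterbalanced: stays where left, takes 2 to 12 N to move. Three slots at 20 mm pitch; disc-bearing ledges at 28 mm + q (bottom), 48 mm + q (middle, a disc is fixed in it) and 68 mm + q (top) above the table. A disc passes if the ledges are level with the rail tops (79 mm) or up to 5 mm lower; 3 mm lower is best.
- grip (a point): Centre of the black grip block on top of the cassette: 18 mm wide (loader x), 30 mm long (y), its top 16 mm above this point, the cassette's flat top 24 mm below it. At loader x = 0, y = +145 mm, height 112 mm + q. Axes as the loader's.
- slot_bottom (a point): Where the centre of a disc lies when it is fully home in the bottom slot, on its ledges against the back wall (loader x = 0, y = +120 mm, height 32 mm + q). Axes as the loader's. The slot opens towards the rails (-y), clear height 14 mm. The cassette is 122 mm wide and 72 mm tall, its front at loader y = +82 mm; a disc that is home sticks out 12 mm, its outer edge at y = +70 mm.
- slot_top (a point): The same for the top slot (loader x = 0, y = +120 mm, height 72 mm + q), 40 mm above the bottom one. The disc fixed in the middle slot sticks out 10 mm.
- disc_a_center (a point): Centre (half-way up) of a white disc, 100 mm diameter, 8 mm thick, about 0.16 kg, edges bevelled 1.5 mm, lying flat on the rails. z is its axis. Two alike; either may be the one nearer to the cassette.
- disc_b_center (a point): Centre (half-way up) of the other white disc, same size, lying flat on the same rails with a gap of at least 45 mm between the two discs' edges.
- driver: Bystander: a screwdriver, 180 mm, lying on the table beside the loader. Origin midway along it.
- jar: Bystander: a low jar with metal lid, 60 mm diameter, 75 mm tall, beside the loader on its far side. Origin at the centre of its underside.
- lens: Bystander: a round lens in a black ring on a short post, 113 mm tall, beside the loader on its far side. Origin at the centre of its underside.
- post: Bystander: an upright steel pedestal post, 56 mm foot, 75 mm tall, beside the loader on the robot's side. Origin at the centre of its underside.
- tray: Bystander: a divided white parts tray, 120 x 160 x 35 mm. Origin at the centre of its underside.
- wash: Bystander: a white plastic bottle, 66 mm diameter, 160 mm tall. Origin at the centre of its underside.

How it is judged (in metres and radians):
At the end, for the whole second after the job is handed in: One loose disc lies in the bottom slot and the other in the top slot of the cassette (either way round): each centre within 5 mm of fully home along the slot, within 6 mm sideways, within 5 mm of its height when lying on the slot's ledges, and level within 0.05 rad (((x of disc_a_center in the frame of slot_bottom between -0.006 and 0.006 m and y of disc_a_center in the frame of slot_bottom between -0.005 and 0.005 m and z of disc_a_center in the frame of slot_bottom between -0.005 and 0.005 m and angle between each of disc_a_center, disc_b_center's own z axis and vertical below 0.05 rad and x of disc_b_center in the frame of slot_top between -0.006 and 0.006 m and y of disc_b_center in the frame of slot_top between -0.005 and 0.005 m and z of disc_b_center in the frame of slot_top between -0.005 and 0.005 m) or (x of disc_a_center in the frame of slot_top between -0.006 and 0.006 m and y of disc_a_center in the frame of slot_top between -0.005 and 0.005 m and z of disc_a_center in the frame of slot_top between -0.005 and 0.005 m and angle between each of disc_a_center, disc_b_center's own z axis and vertical below 0.05 rad and x of disc_b_center in the frame of slot_bottom between -0.006 and 0.006 m and y of disc_b_center in the frame of slot_bottom between -0.005 and 0.005 m and z of disc_b_center in the frame of slot_bottom between -0.005 and 0.005 m))); the robot touches nothing.
It fails at once if a disc is tipped by more than 0.4 rad (angle between any of disc_a_center, disc_b_center's own z axis and vertical above 0.4 rad).
It fails at once if a bystander is moved by more than 30 mm (distance of any of driver, jar, lens, post, tray, wash from where it was at the start of the episode above 0.03 m).
It also fails if it takes over 72 s, if anything falls off the work surface, if the arm or the gripper's body presses on something with over 40 N, if the wrist force passes 120 N, or if a joint passes its speed limit or range.

## Working session

There is one attempt and no reset: what is moved stays moved. The work goes in short steps, Python scripts to look and compute and a tool call to move; the robot and the scene stay as the last step left them, time stands still between calls to the robot, and variables do not carry over. Pictures are saved under pics/ and viewed, and the job is handed in when it is done.

Besides the shell and the picture viewer there is one more tool, called after "Call:" as name(argument=value, ...), one argument or row to a line, values as JSON. move_arm: Moves the arm, as the interface text tells. Its arguments: {"type":"object","properties":{"motion":{"type":"array","items":{"type":"object","properties":{"offset":{"type":"array","items":{"type":"number"}},"delta_rot":{"type":"array","items":{"type":"number"}},"claw":{"type":"number"}}}},"squeeze":{"type":"number"}},"required":["motion"]}

```bash
ls; mkdir -p pics; python3 - <<'E'
from rig import arm
import cv2
print(arm.sense())
for n in ["scene","side","wrist"]:
    c=arm.calibration(n); print(n,c)
    cv2.imwrite(f"pics/{n}0.png",cv2.cvtColor(arm.camera(n),cv2.COLOR_RGB2BGR))
E
```

```text
pics
{'time': 0.0, 'joint_positions': array([-3.24938153e+00,  5.26194073e+00,  7.05803744e+01,  7.88470626e-04,
        1.04266248e+02, -3.24937253e+00]), 'qd': array([ 0.03016399,  0.08165911, -0.06485602,  0.07145432,  0.04181297,
        0.01280888]), 'tau': array([-3.13584051e-04, -4.46447504e+01, -4.06449509e+01,  6.96761138e-02,
        2.93726998e-02, -1.50731516e-04]), 'tcp_pos': array([5.99639045e-01, 1.64457605e-05, 1.83533981e-01]), 'eef_rot': array([-1.79993083e+02,  1.08344831e-01,  1.91122762e-04]), 'contact_force': array([-0.06812486, -0.51028854,  0.23336648]), 'ft_torque': array([-0.07517777, -0.03273541, -0.00120613]), 'grip_width': 0.0877034835383385}
scene {'intrinsics': array([[459.81033655,   0.        , 279.98260838],
       [  0.        , 459.81033655, 213.17240538],
       [  0.        ,   0.        ,   1.        ]]), 'k1': -0.09591956685182482, 'rvec': array([ 1.13694332,  2.41378358, -0.96094743]), 'tvec': array([ 0.3828461 , -0.24054468,  1.50397517])}
side {'intrinsics': array([[509.58844521,   0.        , 276.58276553],
       [  0.        , 509.58844521, 206.95204931],
       [  0.        ,   0.        ,   1.        ]]), 'k1': 0.0354172164838192, 'rvec': array([ 0.07518033, -2.84301935,  1.2567854 ]), 'tvec': array([0.58853333, 0.09496794, 1.46461791])}
wrist {'intrinsics': array([[357.32158548,   0.        , 278.56260596],
       [  0.        , 357.32158548, 208.18349375],
       [  0.        ,   0.        ,   1.        ]]), 'k1': -0.0621587510958521, 'rvec': array([-2.84167056e+00,  3.90471692e-05,  1.46548779e-03]), 'tvec': array([-0.59941753, -0.03527887,  0.38988007])}
```

View pics/scene0.png

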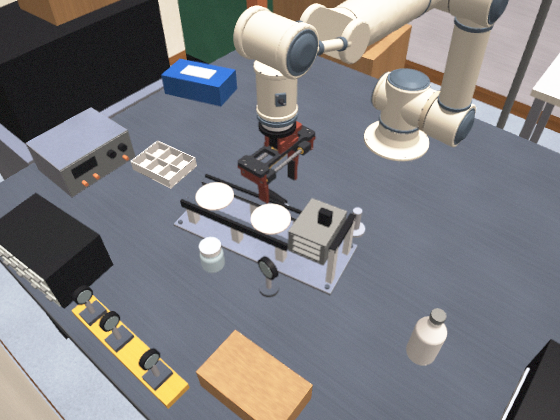

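View pics/side0.png

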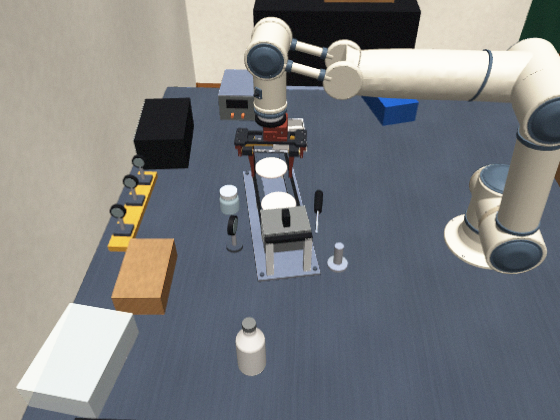

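View pics/wrist0.png

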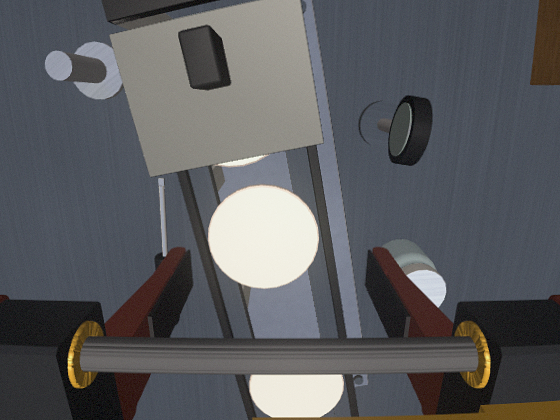

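```bash
cat > h.py <<'E'
import numpy as np, cv2
from rig import arm
def ray(name,uv,cal=None):
    c=cal or arm.calibration(name)
    p=cv2.undistortPoints(np.array(uv,float).reshape(-1,1,2),c["intrinsics"],np.array([c["k1"],0,0,0.])).reshape(-1,2)
    R=cv2.Rodrigues(c["rvec"])[0]; o=-R.T@c["tvec"]
    d=np.c_[p,np.ones(len(p))]@R
    return o,d
def plane(name,uv,z,cal=None):
    o,d=ray(name,uv,cal); return o+d*((z-o[2])/d[:,2])[:,None]
def tri(n1,u1,n2,u2,c1=None,c2=None):
    o1,d1=ray(n1,[u1],c1);o2,d2=ray(n2,[u2],c2);A=np.c_[d1[0],-d2[0]]
    s=np.linalg.lstsq(A,o2-o1,rcond=None)[0]
    a=o1+s[0]*d1[0];b=o2+s[1]*d2[0]
    return (a+b)/2,np.linalg.norm(a-b)
def proj(name,P,cal=None):
    c=cal or arm.calibration(name)
    return cv2.projectPoints(np.array(P,float).reshape(-1,1,3),c["rvec"],c["tvec"],c["intrinsics"],np.array([c["k1"],0,0,0.]))[0].reshape(-1,2)
E
python3 - <<'E'
from h import *
for n in ["scene","side","wrist"]:
    im=cv2.imread(f"pics/{n}0.png"); 
    m=(im.min(2)>205).astype(np.uint8)
    cs,_=cv2.findContours(m,cv2.RETR_EXTERNAL,cv2.CHAIN_APPROX_NONE)
    for c in cs:
        if cv2.contourArea(c)<300: continue
        P=plane(n,c.reshape(-1,2),0.087)
        if abs(P[:,0]-.6).max()>.3: continue
        (x,y),r=cv2.minEnclosingCircle(P[:,:2].astype(np.float32))
        print(n,cv2.boundingRect(c),cv2.contourArea(c),"circ",x,y,r)
# wrist: cassette top corners, zooms
im=cv2.imread("pics/scene0.png"); cv2.imwrite("pics/scene0z.png",cv2.resize(im[170:300,160:390],None,fx=3.4,fy=3.4,interpolation=2))
im=cv2.imread("pics/side0.png"); cv2.imwrite("pics/side0z.png",cv2.resize(im[140:290,210:360],None,fx=4,fy=4,interpolation=2))
E
```

```text
scene (419, 324, 28, 20) 345.0 circ 0.6144199371337891 0.42330116033554077 0.030302440747618675
scene (250, 204, 41, 30) 892.5 circ 0.5860733389854431 -0.040957752615213394 0.05115441605448723
scene (196, 182, 38, 28) 759.5 circ 0.6172264218330383 -0.20805364847183228 0.05138889700174332
scene (131, 148, 64, 32) 643.5 circ 0.6086195111274719 -0.43169263005256653 0.09166187793016434
side (236, 332, 28, 20) 343.0 circ 0.623924970626831 0.4188293218612671 0.03045760840177536
side (261, 192, 35, 18) 433.5 circ 0.5864183306694031 -0.03717256709933281 0.0495261549949646
side (256, 157, 31, 21) 468.5 circ 0.617483377456665 -0.20295973122119904 0.05136025324463844
side (249, 18, 40, 32) 642.5 circ 0.6682292222976685 -1.1878061294555664 0.1703525185585022
wrist (250, 375, 93, 42) 3338.0 circ 0.6176712512969971 -0.20614324510097504 0.04843034967780113
wrist (414, 280, 32, 27) 385.0 circ 0.7399560213088989 -0.09471355378627777 0.019333360716700554
wrist (209, 186, 109, 102) 8497.5 circ 0.5858080983161926 -0.03847546502947807 0.04878683388233185
```

View pics/scene0z.png

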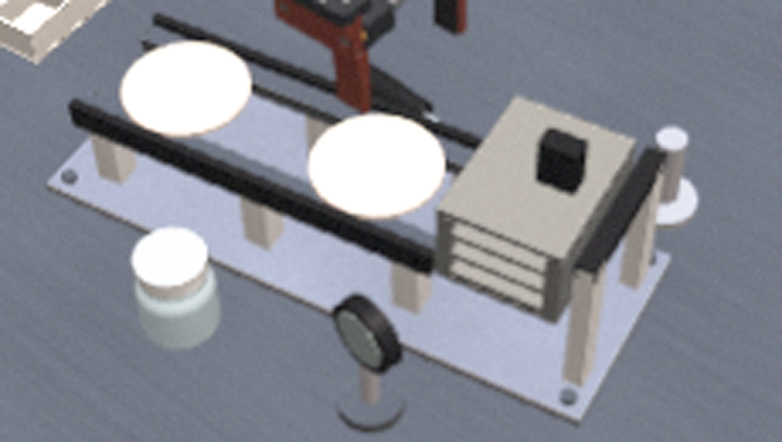

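View pics/side0z.png

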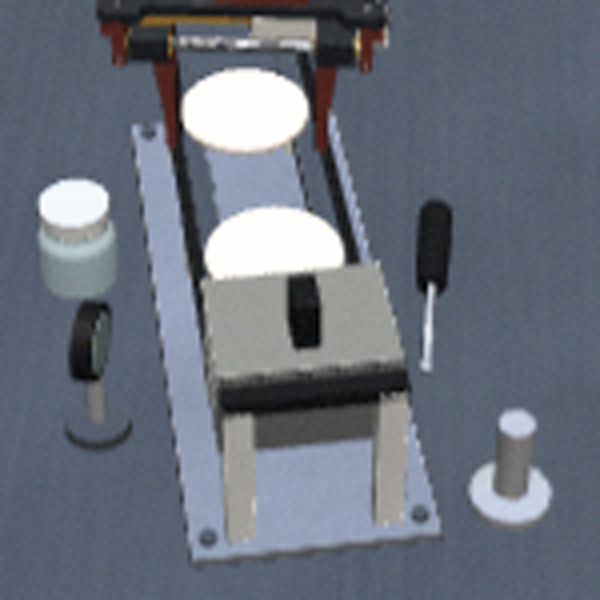

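```bash
python3 - <<'E'
from h import *
S=lambda x,y:(160+x/3.4,170+y/3.4)
D=lambda x,y:(210+x/4,140+y/4)
for n,p in [("scene -y,+x",S(48,185)),("scene +y+x",S(580,420)),("scene +y-x",S(670,258))]: print(n,plane("scene",[p],.01)[0])
for n,p in [("side -y+x",D(133,125)),("side +y+x",D(192,562)),("side +y-x",D(441,537))]: print(n,plane("side",[p],.01)[0])
# cassette top corners scene: front(-y)-x (518,97), +y -x?(635,138), -y+x (438,208), +y+x (580,262)?
for n,a,b in [("-y-x",S(518,97),D(377,262)),("-y+x",S(438,209),D(203,280)),]: print(n,tri("scene",a,"side",b))
for n,a,b in [("grip -y-x",S(555,130),D(312,275)),("grip +y-x",S(586,140),D(318,308)),("grip -y+x",S(541,157),D(288,277)),("grip +y+x",S(574,168),D(291,311))]: print(n,tri("scene",a,"side",b))
E
```

```text
scene -y,+x [ 0.71755097 -0.27555609  0.01      ]
scene +y+x [0.62819169 0.18134285 0.01      ]
scene +y-x [0.46590756 0.14955201 0.01      ]
side -y+x [ 0.71614993 -0.27369616  0.01      ]
side +y+x [0.62788673 0.18839473 0.01      ]
side +y-x [0.46339839 0.15883665 0.01      ]
-y-x (array([0.51128422, 0.03198995, 0.14253879]), np.float64(0.0022221299982097716))
-y+x (array([0.62726413, 0.05210636, 0.13909749]), np.float64(0.001372209491049878))
grip -y-x (array([0.55308729, 0.0920316 , 0.18290174]), np.float64(0.0006686142784539603))
grip +y-x (array([0.54703405, 0.11422865, 0.17885427]), np.float64(0.00665892903440194))
grip -y+x (array([0.57013097, 0.09246908, 0.17633556]), np.float64(0.00680536445592662))
grip +y+x (array([0.56550925, 0.11712052, 0.1739141 ]), np.float64(0.0002366273020295772))
```

Call:
move_arm(
  motion=[
    {"offset": [0, 0, 3.5], "delta_rot": [0, 0, 5.5], "claw": 0},
    {"offset": [-1.4, 3.4, 0], "delta_rot": [0, 0, 5.4], "claw": 0},
    {"offset": [-1.4, 3.4, 0], "claw": 0},
    {"offset": [-1.4, 3.4, 0], "claw": 0},
    {"offset": [0, 0, 0], "claw": 0},
    {"offset": [0, 0, 0], "claw": 0},
    {"offset": [0, 0, 0], "claw": 0},
    {"offset": [0, 0, 0], "claw": 0},
  ],
)

```text
validation failed for argument at $.mo...
```

Call:
move_arm(
  motion=[
    {"offset": [0, 0, 3.5], "delta_rot": [0, 0, 5.5], "claw": 0},
    {"offset": [-1.4, 3.4, 0], "delta_rot": [0, 0, 5.4], "claw": 0},
    {"offset": [-1.4, 3.4, 0], "delta_rot": [0, 0, 0], "claw": 0},
    {"offset": [-1.4, 3.4, 0], "delta_rot": [0, 0, 0], "claw": 0},
    {"offset": [0, 0, 0], "delta_rot": [0, 0, 0], "claw": 0},
    {"offset": [0, 0, 0], "delta_rot": [0, 0, 0], "claw": 0},
    {"offset": [0, 0, 0], "delta_rot": [0, 0, 0], "claw": 0},
    {"offset": [0, 0, 0], "delta_rot": [0, 0, 0], "claw": 0},
  ],
)

```text
time: 0.82
tcp_pos: [0.5544, 0.1036, 0.2141]
eef_rot: [-180.0, 0.7, 11.3]
contact_force: [0.3, -0.5, 0.8]
grip_width: 0.038
```

```bash
python3 - <<'E'
from h import *
s=arm.sense();print(s["tcp_pos"],s["eef_rot"],s["contact_force"])
for n in ["scene","side","wrist"]:
    im=cv2.cvtColor(arm.camera(n),cv2.COLOR_RGB2BGR)
    cv2.imwrite(f"pics/{n}1.png",im)
    if n=="side": cv2.imwrite("pics/side1z.png",cv2.resize(im[140:290,210:360],None,fx=4,fy=4,interpolation=2))
E
```

```text
[0.55444121 0.10359595 0.21414712] [-179.96797572    0.66154291   11.26077586] [ 0.2619497  -0.51455482  0.80381773]
```

View pics/side1z.png

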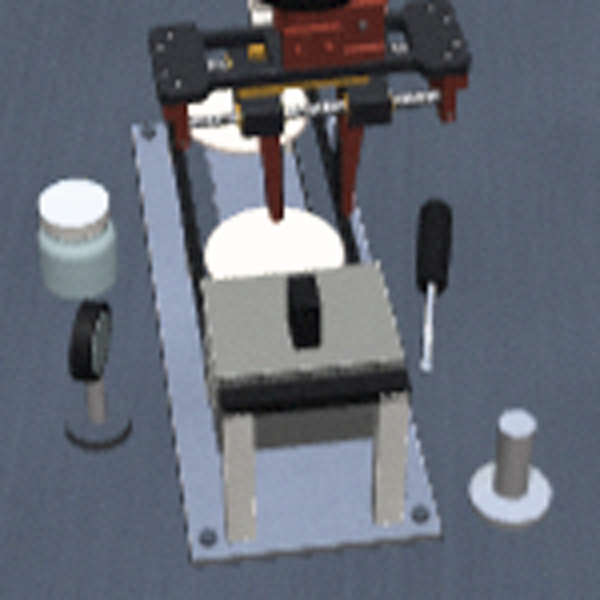

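View pics/wrist1.png

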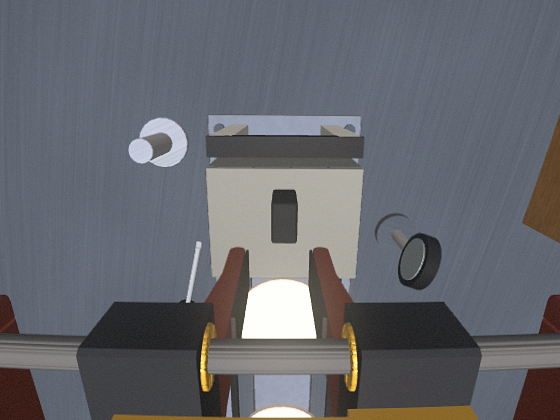

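```bash
python3 - <<'E'
from h import *
s=arm.sense();T=s["tcp_pos"]
for n in ["scene","side","wrist"]: print(n,proj(n,[T]))
c=arm.calibration("wrist");print(-cv2.Rodrigues(c["rvec"])[0].T@c["tvec"])
print("grip top", plane("wrist",[(272,191),(297,191),(297,243),(272,243)],.176).round(4))
print("cass top front", plane("wrist",[(212,277),(356,277),(360,168),(209,168)],.138).round(4))
print("plate back", plane("wrist",[(208,116),(361,116)],.010).round(4))
E
cat > /dev/null; 
```

```text
scene [[327.81090733 201.28660764]]
side [[287.35628942 202.4187832 ]]
wrist [[278.66562395 239.98449206]]
[0.54090204 0.18334909 0.41276734]
grip top [[0.5457 0.1223 0.176 ]
 [0.5624 0.1257 0.176 ]
 [0.5705 0.0882 0.176 ]
 [0.5529 0.0846 0.176 ]]
cass top front [[0.5101 0.0273 0.138 ]
 [0.6315 0.052  0.138 ]
 [0.6102 0.1442 0.138 ]
 [0.4946 0.121  0.138 ]]
plate back [[0.4638 0.1494 0.01  ]
 [0.6288 0.1822 0.01  ]]
```

View pics/scene1.png

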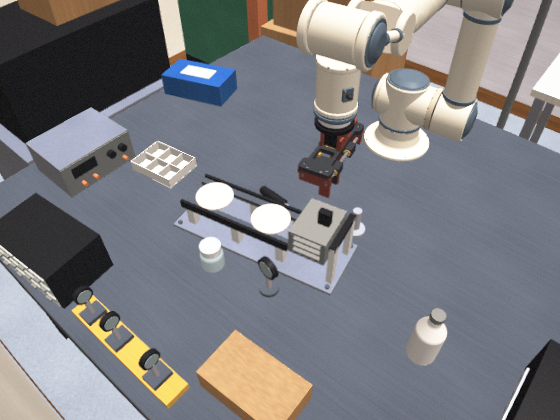

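Call:
move_arm(
  motion=[
    {"offset": [0.4, 0, 0], "delta_rot": [0, 0, 0], "claw": 0},
    {"offset": [0, 0, -1.0], "delta_rot": [0, 0, 0], "claw": 0},
    {"offset": [0, 0, -1.0], "delta_rot": [0, 0, 0], "claw": 0},
    {"offset": [0, 0, 0], "delta_rot": [0, 0, 0], "claw": 0},
    {"offset": [0, 0, 0], "delta_rot": [0, 0, 0], "claw": 0},
  ],
)

```text
time: 1.38
tcp_pos: [0.5598, 0.1005, 0.1907]
eef_rot: [-180.0, 0.8, 11.0]
contact_force: [-0.3, -0.2, 0.1]
grip_width: 0.0007
```

Call:
move_arm(
  motion=[
    {"offset": [0, 0, -0.4], "delta_rot": [0, 0, 0], "claw": 0},
    {"offset": [0, 0, -0.2], "delta_rot": [0, 0, 0], "claw": 0},
  ],
)

```text
time: 1.55
tcp_pos: [0.5596, 0.1003, 0.1838]
eef_rot: [-180.0, 0.8, 10.9]
contact_force: [-0.1, -0.1, -0.0]
grip_width: 0.0003
```

Call:
move_arm(
  motion=[
    {"offset": [0, 0.3, -0.2], "delta_rot": [0, -0.8, 0], "claw": 0},
    {"offset": [0, 0, -0.2], "delta_rot": [0, 0, 0], "claw": 0},
  ],
)

```text
time: 1.72
tcp_pos: [0.5597, 0.1035, 0.1793]
eef_rot: [179.9, -0.0, 10.9]
contact_force: [0.6, -0.3, 1.5]
grip_width: 0.0006
```

Call:
move_arm(
  motion=[
    {"offset": [0, 0, -0.2], "delta_rot": [0, 0, 0], "claw": 0},
  ],
)

```text
time: 1.8
tcp_pos: [0.5596, 0.1037, 0.1772]
eef_rot: [179.9, -0.1, 10.9]
contact_force: [-0.1, 0.3, 0.8]
grip_width: 0.0003
```

Call:
move_arm(
  motion=[
    {"offset": [0, 0, -0.2], "delta_rot": [0, 0, 0], "claw": 0},
  ],
)

```text
time: 1.88
tcp_pos: [0.5595, 0.1039, 0.1753]
eef_rot: [179.9, -0.1, 11.0]
contact_force: [0.1, -0.4, -0.3]
grip_width: 0.0005
```

```bash
python3 - <<'E'
from h import *
out=[]
for n,(r0,r1,c0,c1) in {"scene":(150,270,250,400),"side":(140,260,210,360)}.items():
    im=cv2.cvtColor(arm.camera(n),cv2.COLOR_RGB2BGR); cv2.imwrite(f"pics/{n}2.png",im)
    out.append(cv2.resize(im[r0:r1,c0:c1],None,fx=2.6,fy=2.6,interpolation=2))
cv2.imwrite("pics/ab2.png",np.hstack(out))
E
```

```text
(no output)
```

View pics/ab2.png

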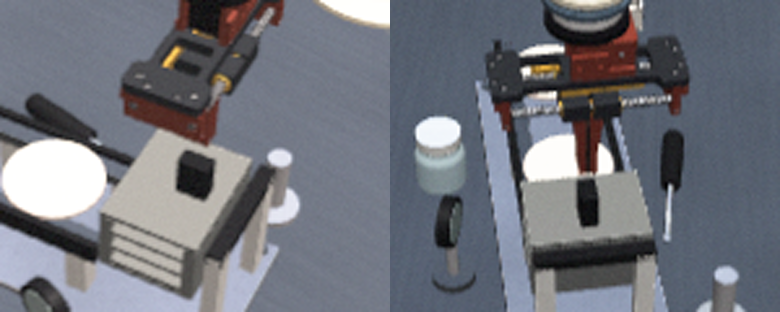

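```bash
python3 - <<'E'
from h import *
T=arm.sense()["tcp_pos"]
for n,(r0,r1,c0,c1) in {"scene":(150,270,250,400),"side":(140,260,210,360)}.items():
    im=cv2.imread(f"pics/{n}2.png"); p=proj(n,[T,T-[0,0,.02],T+[0,0,.08]]);print(n,p)
    k=cv2.resize(im[r0:r1,c0:c1],None,fx=5,fy=5,interpolation=2)
    for q,col in zip(p,[(0,255,0),(255,0,255),(255,255,0)]): cv2.circle(k,tuple(((q-[c0,r0])*5+2).astype(int)),4,col,-1)
    cv2.imwrite(f"pics/{n}2z.png",k)
E
```

```text
scene [[325.6278062  214.76056954]
 [325.07631801 220.70569183]
 [327.98016144 189.2195579 ]]
side [[285.38603645 213.98889736]
 [285.37320692 219.66689734]
 [285.44098245 190.04872539]]
```

View pics/scene2z.png

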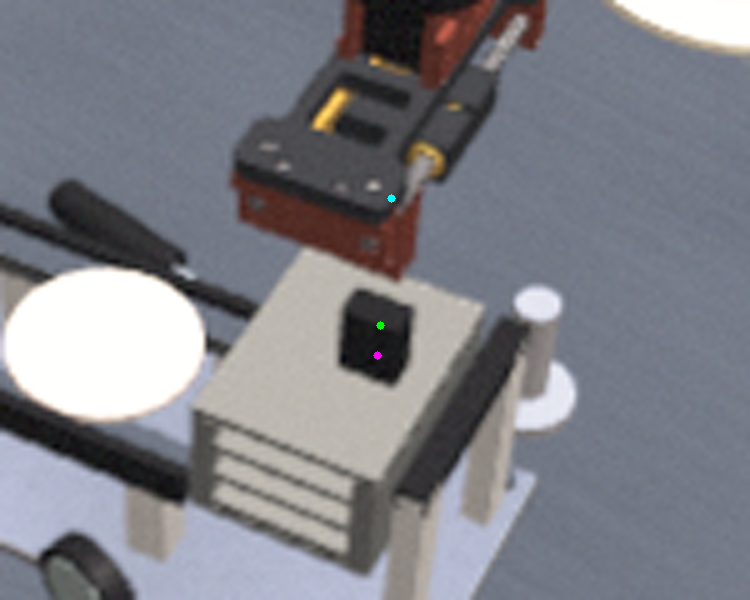

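View pics/side2z.png

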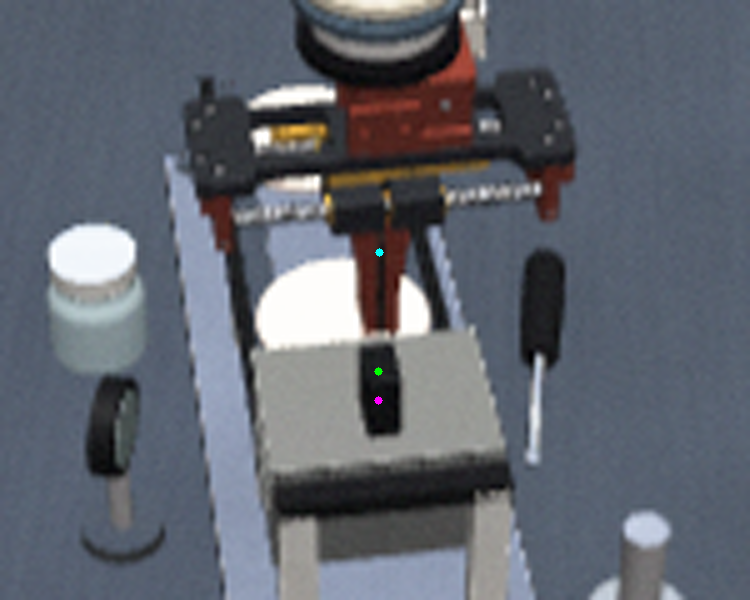

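```bash
python3 - <<'E'
from h import *
T0=np.array([.59964,0,.18353])
for n in ["scene","side"]: print(n,proj(n,[T0,T0+[.044,0,0],T0-[.044,0,0]]))
a=np.hstack([cv2.resize(cv2.imread("pics/scene0.png")[140:220,225:325],None,fx=4,fy=4,interpolation=2),cv2.resize(cv2.imread("pics/side0.png")[110:190,225:325],None,fx=4,fy=4,interpolation=2)])
cv2.imwrite("pics/tips0.png",a)
E
```

```text
scene [[278.93695262 201.21606242]
 [266.4046935  211.99410216]
 [290.93470278 190.9007005 ]]
side [[272.15016427 184.8327406 ]
 [255.84821102 184.35707981]
 [288.50246821 185.30826817]]
```

View pics/tips0.png

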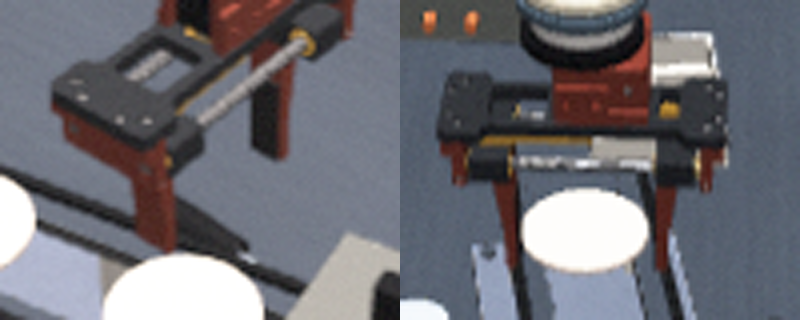

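```bash
python3 - <<'E'
from h import *
print(tri("scene",(263.8,202),"side",(253.5,177.5)))
print(tri("scene",(292,179),"side",(290.5,177.5)))
E
```

```text
(array([ 0.64718616, -0.00205239,  0.21075522]), np.float64(0.009059626119220525))
(array([ 0.54950195, -0.00131433,  0.21276794]), np.float64(0.0053506928672750744))
```

Call:
move_arm(
  motion=[
    {"offset": [0, 0, -0.2], "delta_rot": [0, 0, 0], "claw": 0},
    {"offset": [0, 0, -0.2], "delta_rot": [0, 0, 0], "claw": 0},
  ],
)

```text
time: 2.15
tcp_pos: [0.5597, 0.1039, 0.1714]
eef_rot: [179.9, -0.1, 11.0]
contact_force: [-0.5, -0.3, -0.1]
grip_width: 0.0004
```

Call:
move_arm(
  motion=[
    {"offset": [0, 0, -0.2], "delta_rot": [0, 0, 0], "claw": 0},
    {"offset": [0, 0, -0.2], "delta_rot": [0, 0, 0], "claw": 0},
  ],
)

```text
time: 2.32
tcp_pos: [0.5598, 0.1038, 0.1672]
eef_rot: [179.9, -0.1, 11.0]
contact_force: [0.2, -0.9, 0.3]
grip_width: 0.0009
```

Call:
move_arm(
  motion=[
    {"offset": [0, 0, -0.2], "delta_rot": [0, 0, 0], "claw": 0},
    {"offset": [0, 0, -0.2], "delta_rot": [0, 0, 0], "claw": 0},
  ],
)

```text
time: 2.48
tcp_pos: [0.5598, 0.1038, 0.1627]
eef_rot: [179.9, -0.1, 11.0]
contact_force: [0.9, -0.3, 0.7]
grip_width: 0.0009
```

Call:
move_arm(
  motion=[
    {"offset": [0, 0, -0.2], "delta_rot": [0, 0, 0], "claw": 0},
    {"offset": [0, 0, -0.2], "delta_rot": [0, 0, 0], "claw": 0},
  ],
)

```text
time: 2.65
tcp_pos: [0.5598, 0.1037, 0.1582]
eef_rot: [179.9, -0.1, 10.9]
contact_force: [0.4, 1.1, -0.3]
grip_width: 0.0008
```

Call:
move_arm(
  motion=[
    {"offset": [0, 0, -0.2], "delta_rot": [0, 0, 0], "claw": 0},
  ],
)

```text
time: 2.73
tcp_pos: [0.5598, 0.1037, 0.1559]
eef_rot: [179.9, -0.1, 10.9]
contact_force: [0.4, -0.1, -0.2]
grip_width: 0.0002
```

Call:
move_arm(
  motion=[
    {"offset": [0, 0, -0.2], "delta_rot": [0, 0, 0], "claw": 0},
  ],
)

```text
time: 2.82
tcp_pos: [0.5598, 0.1037, 0.1536]
eef_rot: [179.9, -0.1, 10.9]
contact_force: [-0.2, 0.0, -0.3]
grip_width: 0.0005
```

```bash
python3 - <<'E'
from h import *
s=arm.sense();print(s["tcp_pos"],s["contact_force"])
out=[]
for n,(r0,r1,c0,c1) in {"scene":(150,270,250,400),"side":(140,260,210,360)}.items():
    im=cv2.cvtColor(arm.camera(n),cv2.COLOR_RGB2BGR); cv2.imwrite(f"pics/{n}3.png",im)
    out.append(cv2.resize(im[r0:r1,c0:c1],None,fx=2.6,fy=2.6,interpolation=2))
cv2.imwrite("pics/ab3.png",np.hstack(out))
E
```

```text
[0.55980682 0.10372152 0.15360486] [-0.16235713  0.03312448 -0.25679666]
```

View pics/ab3.png

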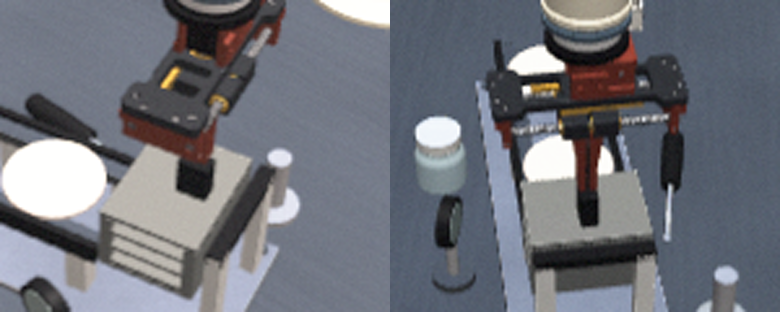

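Call:
move_arm(
  motion=[
    {"offset": [0, 0, -0.15], "delta_rot": [0, 0, 0], "claw": 0},
  ],
)

```text
time: 3.0
tcp_pos: [0.5597, 0.1037, 0.152]
eef_rot: [179.9, -0.1, 10.9]
contact_force: [-0.8, 0.2, 0.1]
grip_width: 0.0005
```

Call:
move_arm(
  motion=[
    {"offset": [0, 0, -0.15], "delta_rot": [0, 0, 0], "claw": 0},
  ],
)

```text
time: 3.08
tcp_pos: [0.5598, 0.1037, 0.1505]
eef_rot: [179.9, -0.1, 10.9]
contact_force: [0.6, 0.0, -0.6]
grip_width: 0.0004
```

Call:
move_arm(
  motion=[
    {"offset": [0, 0, -0.15], "delta_rot": [0, 0, 0], "claw": 0},
  ],
)

```text
time: 3.17
tcp_pos: [0.5598, 0.1037, 0.149]
eef_rot: [179.9, -0.1, 10.9]
contact_force: [-0.2, -0.1, -0.1]
grip_width: 0.0004
```

Call:
move_arm(
  motion=[
    {"offset": [0, 0, -0.15], "delta_rot": [0, 0, 0], "claw": 0},
  ],
)

```text
time: 3.25
tcp_pos: [0.5599, 0.1037, 0.1474]
eef_rot: [179.9, -0.1, 10.9]
contact_force: [-0.2, -0.3, -0.6]
grip_width: 0.0004
```

Call:
move_arm(
  motion=[
    {"offset": [0, 0, -0.15], "delta_rot": [0, 0, 0], "claw": 0},
  ],
)

```text
time: 3.33
tcp_pos: [0.5599, 0.1037, 0.1458]
eef_rot: [179.9, -0.1, 10.9]
contact_force: [0.3, -0.1, 1.0]
grip_width: 0.0008
```

```bash
python3 - <<'E'
from h import *
s=arm.sense();print(s["tcp_pos"],s["contact_force"])
out=[]
for n,(r0,r1,c0,c1) in {"scene":(170,240,280,360),"side":(170,240,250,330)}.items():
    im=cv2.cvtColor(arm.camera(n),cv2.COLOR_RGB2BGR); cv2.imwrite(f"pics/{n}4.png",im)
    out.append(cv2.resize(im[r0:r1,c0:c1],None,fx=5,fy=5,interpolation=2))
cv2.imwrite("pics/ab4.png",np.hstack(out))
E
```

```text
[0.55988973 0.10372762 0.14575444] [ 0.25278264 -0.06951744  1.04958525]
```

View pics/ab4.png

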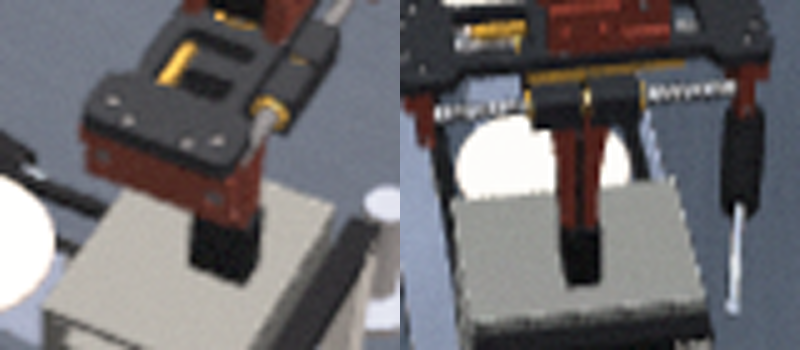

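Call:
move_arm(
  motion=[
    {"offset": [0, 0, -0.15], "delta_rot": [0, 0, 0], "claw": 0},
  ],
)

```text
time: 3.52
tcp_pos: [0.5599, 0.1037, 0.1451]
eef_rot: [179.9, -0.2, 10.9]
contact_force: [-2.2, -0.7, 7.3]
grip_width: 0.0003
```

Call:
move_arm(
  motion=[
    {"offset": [0, 0, -0.1], "delta_rot": [0, 0, 0], "claw": 0},
  ],
)

```text
time: 3.6
tcp_pos: [0.56, 0.1038, 0.1451]
eef_rot: [179.8, -0.2, 10.9]
contact_force: [-1.5, -0.1, 4.9]
grip_width: 0.0003
```

Call:
move_arm(
  motion=[
    {"offset": [0, 0, -0.1], "delta_rot": [0, 0, 0], "claw": 0},
  ],
)

```text
time: 3.68
tcp_pos: [0.56, 0.1038, 0.1451]
eef_rot: [179.8, -0.3, 10.9]
contact_force: [-2.6, -0.7, 5.9]
grip_width: 0.0003
```

Call:
move_arm(
  motion=[
    {"offset": [0, 0, 4], "delta_rot": [0, 0.3, 0], "claw": 0},
    {"offset": [-1.5, -3.5, 0], "delta_rot": [0, 0, 0], "claw": 0},
    {"offset": [-1.5, -3.5, 0], "delta_rot": [0, 0, 0], "claw": 0},
    {"offset": [-1.5, -3.5, 0], "delta_rot": [0, 0, 0], "claw": 0},
    {"offset": [-1.5, -3.5, 0], "delta_rot": [0, 0, 0], "claw": 0},
    {"offset": [-1.5, -3.5, 0], "delta_rot": [0, 0, 0], "claw": 0},
    {"offset": [-1.5, -3.5, 0], "delta_rot": [0, 0, 0], "claw": 0},
    {"offset": [-1.5, -3.5, 0], "delta_rot": [0, 0, 0], "claw": 0},
    {"offset": [-1.5, -3.5, 0], "delta_rot": [0, 0, 0], "claw": 0},
    {"offset": [-1.5, -3.5, 0], "delta_rot": [0, 0, 0], "claw": 0},
    {"offset": [0, 0, 0], "delta_rot": [0, 0, 0], "claw": 0},
  ],
)

```text
time: 4.6
tcp_pos: [0.416, -0.2207, 0.1798]
eef_rot: [179.8, 0.4, 11.4]
contact_force: [0.6, -0.2, -0.2]
grip_width: 0.0001
```

```bash
python3 - <<'E'
from h import *
s=arm.sense();print(s["tcp_pos"],s["eef_rot"],s["contact_force"])
out=[]
for n in ["side","wrist","scene"]:
    im=cv2.cvtColor(arm.camera(n),cv2.COLOR_RGB2BGR); cv2.imwrite(f"pics/{n}5.png",im)
    c=arm.calibration(n); np.savez(f"pics/{n}5.npz",**c)
    p=proj(n,[s["tcp_pos"],s["tcp_pos"]+[0,0,.028]]); print(n,p)
    for q,col in zip(p,[(0,255,0),(255,0,255)]): cv2.circle(im,tuple(q.astype(int)),2,col,-1)
    if n!="wrist": out.append(im[90:390,150:450])
cv2.imwrite("pics/ab5.png",cv2.resize(np.hstack(out),None,fx=1.33,fy=1.33,interpolation=2))
E
```

```text
[ 0.41603846 -0.2206613   0.17978538] [179.82755177   0.40315636  11.40385584] [ 0.62124041 -0.23907782 -0.17985275]
side [[338.07096709 140.36048435]
 [338.75480822 132.5099223 ]]
wrist [[273.87871067 245.50331215]
 [272.97468627 266.46781746]]
scene [[260.04728865 128.92054681]
 [259.63510564 120.47229361]]
```

View pics/ab5.png

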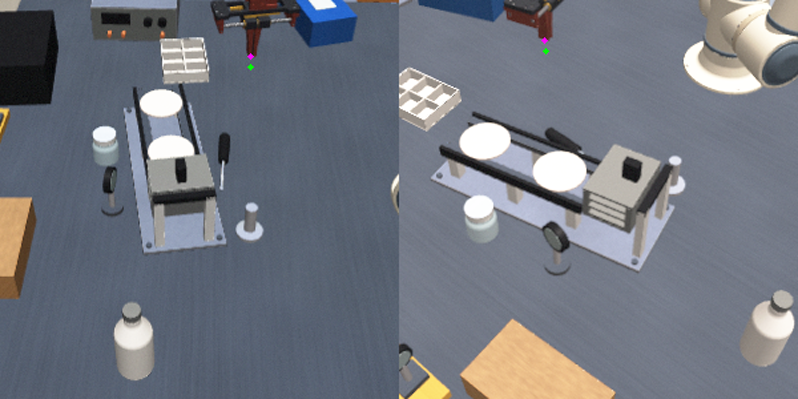

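View pics/wrist5.png

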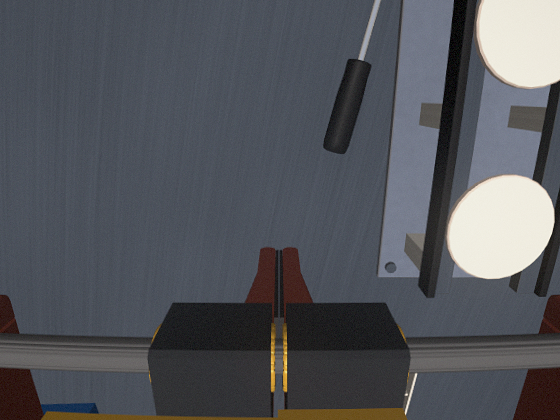

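Call:
move_arm(
  motion=[
    {"offset": [0, 0, -4], "delta_rot": [0, -0.4, 0], "claw": 0},
    {"offset": [0, 0, -4], "delta_rot": [0, 0, 0], "claw": 0},
    {"offset": [0, 0, -4], "delta_rot": [0, 0, 0], "claw": 0},
    {"offset": [0, 0, -4], "delta_rot": [0, 0, 0], "claw": 0},
    {"offset": [0, 0, 0], "delta_rot": [0, 0, 0], "claw": 0},
  ],
)

```text
time: 5.17
tcp_pos: [0.4238, -0.2079, 0.0182]
eef_rot: [179.6, -0.7, 12.4]
contact_force: [-1.4, 1.0, 0.4]
grip_width: 0.0006
```

Call:
move_arm(
  motion=[
    {"offset": [0, 0, -0.4], "delta_rot": [0, 0, 0], "claw": 0},
  ],
)

```text
time: 5.25
tcp_pos: [0.4245, -0.2063, 0.0146]
eef_rot: [179.7, -0.7, 12.5]
contact_force: [0.9, -0.3, 0.8]
grip_width: 0.0004
```

Call:
move_arm(
  motion=[
    {"offset": [0, 0, -0.4], "delta_rot": [0, 0, 0], "claw": 0},
  ],
)

```text
time: 5.33
tcp_pos: [0.4249, -0.205, 0.011]
eef_rot: [179.7, -0.6, 12.6]
contact_force: [-0.1, 0.3, 0.1]
grip_width: 0.0006
```

Call:
move_arm(
  motion=[
    {"offset": [0, 0, -0.3], "delta_rot": [0, 0, -1], "claw": 0},
    {"offset": [0, 0, -0.3], "delta_rot": [0, 0, 0], "claw": 0},
  ],
)

```text
time: 5.5
tcp_pos: [0.428, -0.205, 0.009]
eef_rot: [179.5, -0.9, 11.7]
contact_force: [-0.7, -0.8, -0.1]
grip_width: 0.0006
```

Call:
move_arm(
  motion=[
    {"offset": [0, 0, -0.2], "delta_rot": [0, 0, 0], "claw": 0},
    {"offset": [0, 0, -0.2], "delta_rot": [0, 0, 0], "claw": 0},
  ],
)

```text
time: 5.67
tcp_pos: [0.4304, -0.206, 0.0084]
eef_rot: [179.3, -1.2, 11.7]
contact_force: [-0.0, 0.5, 0.6]
grip_width: 0.0008
```

Call:
move_arm(
  motion=[
    {"offset": [0, 0, -0.2], "delta_rot": [0, 0, 0], "claw": 0},
    {"offset": [0, 0, -0.2], "delta_rot": [0, 0, 0], "claw": 0},
  ],
)

```text
time: 5.83
tcp_pos: [0.4318, -0.207, 0.0064]
eef_rot: [179.1, -1.3, 11.7]
contact_force: [-0.8, -0.6, 0.2]
grip_width: 0.0004
```

Call:
move_arm(
  motion=[
    {"offset": [0, 0, -0.2], "delta_rot": [0, 0, 0], "claw": 0},
    {"offset": [0, 0, -0.2], "delta_rot": [0, 0, 0], "claw": 0},
  ],
)

```text
time: 6.0
tcp_pos: [0.4322, -0.2075, 0.0029]
eef_rot: [179.1, -1.4, 11.6]
contact_force: [-0.6, 0.9, 0.1]
grip_width: 0.0001
```

```bash
python3 - <<'E'
from h import *
s=arm.sense();print(s["joint_positions"].round(1),s["qd"].round(1),s["tau"].round(1),s["tcp_pos"])
im=cv2.cvtColor(arm.camera("side"),cv2.COLOR_RGB2BGR);p=proj("side",[s["tcp_pos"],s["tcp_pos"]+[0,0,.028]]);print(p)
cv2.imwrite("pics/side6z.png",cv2.resize(im[70:220,270:420],None,fx=4,fy=4,interpolation=2))
E
```

```text
[-29.9 -13.2 106.6   0.2  84.9 -41.6] [-0.   0.8  1.8  0.  -2.8 -0. ] [  0.  -30.  -40.    0.1  -0.    0. ] [ 0.43218265 -0.20749375  0.00291358]
[[329.19123831 188.22735777]
 [329.71844375 181.48257695]]
```

View pics/side6z.png

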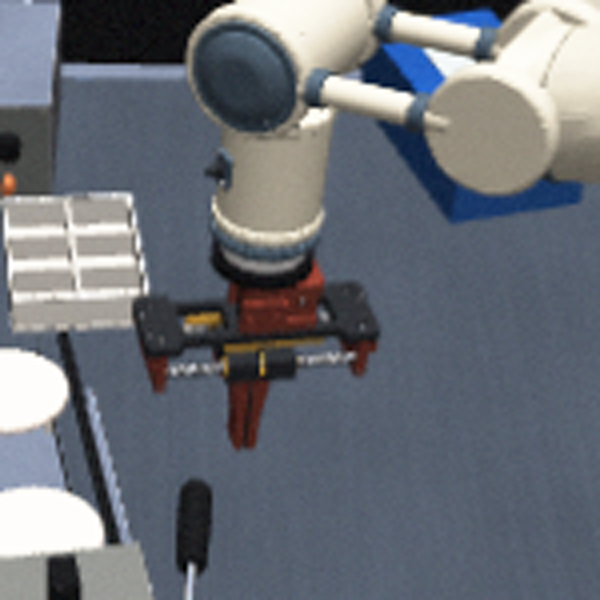

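Call:
move_arm(
  motion=[
    {"offset": [0, 0, 4], "delta_rot": [0, 1.4, -0.7], "claw": 0},
    {"offset": [0, 0, 4], "delta_rot": [0, 0, 0], "claw": 0},
    {"offset": [0, 0, 4], "delta_rot": [0, 0, 0], "claw": 0},
    {"offset": [2.5, 2.8, 0], "delta_rot": [0, 0, 0], "claw": 0},
    {"offset": [2.5, 2.8, 0], "delta_rot": [0, 0, 0], "claw": 0},
    {"offset": [2.5, 2.8, 0], "delta_rot": [0, 0, 0], "claw": 0},
    {"offset": [2.5, 2.8, 0], "delta_rot": [0, 0, 0], "claw": 0},
    {"offset": [2.5, 2.8, 0], "delta_rot": [0, 0, 0], "claw": 0},
    {"offset": [2.5, 2.8, 0], "delta_rot": [0, 0, 0], "claw": 0},
    {"offset": [0, 0, 0], "delta_rot": [0, 0, 0], "claw": 0},
  ],
)

```text
time: 6.88
tcp_pos: [0.5809, -0.0311, 0.122]
eef_rot: [179.8, 0.5, 10.3]
contact_force: [0.8, -0.1, 0.1]
grip_width: 0.0007
```

Call:
move_arm(
  motion=[
    {"offset": [0.4, -0.6, -2], "delta_rot": [0, -0.4, 0.6], "claw": 0},
    {"offset": [0, 0, -2], "delta_rot": [0, 0, 0], "claw": 0},
    {"offset": [0, 0, 0], "delta_rot": [0, 0, 0], "claw": 0},
  ],
)

```text
time: 7.13
tcp_pos: [0.5867, -0.0346, 0.0808]
eef_rot: [179.7, 0.0, 11.2]
contact_force: [-0.1, 0.6, -1.3]
grip_width: 0.0007
```

Call:
move_arm(
  motion=[
    {"offset": [0, 0, -0.4], "delta_rot": [0, 0, 0], "claw": 0},
    {"offset": [0, 0, -0.3], "delta_rot": [0, 0, 0], "claw": 0},
  ],
)

```text
time: 7.3
tcp_pos: [0.5862, -0.0353, 0.0738]
eef_rot: [179.7, 0.1, 11.2]
contact_force: [-0.0, 0.5, -0.4]
grip_width: 0.0007
```

Call:
move_arm(
  motion=[
    {"offset": [0, 0, -0.3], "delta_rot": [0, 0, 0], "claw": 0},
  ],
)

```text
time: 7.38
tcp_pos: [0.5863, -0.0357, 0.0715]
eef_rot: [179.7, 0.0, 11.1]
contact_force: [0.7, -0.4, 0.7]
grip_width: 0.0002
```

Reported TCP is already below the disc top (87 mm) with no contact, so the real tips are higher than the reported TCP. Feeling further down gently.

Call:
move_arm(
  motion=[
    {"offset": [0, 0, -0.2], "delta_rot": [0, 0, 0], "claw": 0},
    {"offset": [0, 0, -0.2], "delta_rot": [0, 0, 0], "claw": 0},
  ],
)

```text
time: 7.55
tcp_pos: [0.5865, -0.0364, 0.0686]
eef_rot: [179.7, -0.1, 11.1]
contact_force: [0.7, -0.0, 0.0]
grip_width: 0.0006
```

Call:
move_arm(
  motion=[
    {"offset": [0, 0, -0.2], "delta_rot": [0, 0, 0], "claw": 0},
  ],
)

```text
time: 7.63
tcp_pos: [0.5868, -0.0366, 0.0671]
eef_rot: [179.6, -0.1, 11.0]
contact_force: [0.4, 0.2, -0.0]
grip_width: 0.0
```

Call:
move_arm(
  motion=[
    {"offset": [0, 0, -0.2], "delta_rot": [0, 0, 0], "claw": 0},
  ],
)

```text
time: 7.72
tcp_pos: [0.587, -0.0368, 0.0656]
eef_rot: [179.6, -0.2, 11.0]
contact_force: [0.2, -0.3, 0.9]
grip_width: 0.0006
```

Call:
move_arm(
  motion=[
    {"offset": [0, 0, -0.15], "delta_rot": [0, 0, 0], "claw": 0},
  ],
)

```text
time: 7.8
tcp_pos: [0.5871, -0.0369, 0.0643]
eef_rot: [179.6, -0.2, 11.0]
contact_force: [-0.4, 0.4, -0.1]
grip_width: 0.0003
```

Call:
move_arm(
  motion=[
    {"offset": [0, 0, -0.15], "delta_rot": [0, 0, 0], "claw": 0},
  ],
)

```text
time: 7.88
tcp_pos: [0.5872, -0.037, 0.0629]
eef_rot: [179.6, -0.2, 11.0]
contact_force: [-0.1, 0.2, 0.1]
grip_width: 0.0003
```

Call:
move_arm(
  motion=[
    {"offset": [0, 0, -0.15], "delta_rot": [0, 0, 0], "claw": 0},
  ],
)

```text
time: 7.97
tcp_pos: [0.5873, -0.037, 0.0615]
eef_rot: [179.6, -0.3, 11.0]
contact_force: [0.0, 0.4, 0.2]
grip_width: 0.0004
```

Call:
move_arm(
  motion=[
    {"offset": [0, 0, -0.15], "delta_rot": [0, 0, 0], "claw": 0},
  ],
)

```text
time: 8.05
tcp_pos: [0.5873, -0.037, 0.0599]
eef_rot: [179.6, -0.3, 11.0]
contact_force: [0.1, -0.1, -0.8]
grip_width: 0.0005
```

Call:
move_arm(
  motion=[
    {"offset": [0, 0, -0.15], "delta_rot": [0, 0, 0], "claw": 0},
  ],
)

```text
time: 8.13
tcp_pos: [0.5874, -0.037, 0.0582]
eef_rot: [179.6, -0.3, 11.0]
contact_force: [-0.4, -0.6, 1.2]
grip_width: 0.0007
```

```bash
python3 - <<'E'
from h import *
s=arm.sense();print(s["tcp_pos"],s["contact_force"])
out=[]
for n,(r0,r1,c0,c1) in {"scene":(170,250,230,330),"side":(150,230,230,330)}.items():
    im=cv2.cvtColor(arm.camera(n),cv2.COLOR_RGB2BGR); print(proj(n,[s["tcp_pos"]+[0,0,.028]]))
    out.append(cv2.resize(im[r0:r1,c0:c1],None,fx=4,fy=4,interpolation=2))
cv2.imwrite("pics/ab7.png",np.hstack(out))
E
```

```text
[ 0.58738882 -0.0369707   0.05822419] [-0.36714897 -0.61596335  1.20609867]
[[271.16144973 219.19729219]]
[[277.76548483 202.78085341]]
```

View pics/ab7.png

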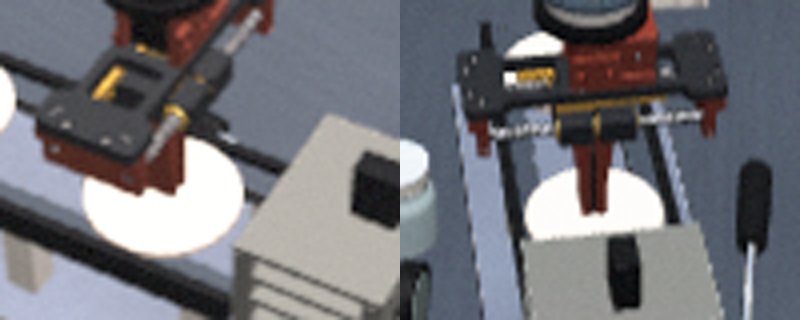

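Call:
move_arm(
  motion=[
    {"offset": [0, 0, -0.15], "delta_rot": [0, 0, 0], "claw": 0},
  ],
)

```text
time: 8.32
tcp_pos: [0.5874, -0.0369, 0.0567]
eef_rot: [179.6, -0.2, 11.0]
contact_force: [0.7, 0.8, 0.6]
grip_width: 0.0005
```

Call:
move_arm(
  motion=[
    {"offset": [0, 0, -0.1], "delta_rot": [0, 0, 0], "claw": 0},
  ],
)

```text
time: 8.4
tcp_pos: [0.5873, -0.0369, 0.0554]
eef_rot: [179.6, -0.2, 11.0]
contact_force: [-0.0, 0.1, 0.1]
grip_width: 0.0006
```

Call:
move_arm(
  motion=[
    {"offset": [0, 0, -0.1], "delta_rot": [0, 0, 0], "claw": 0},
  ],
)

```text
time: 8.48
tcp_pos: [0.5874, -0.0369, 0.0544]
eef_rot: [179.6, -0.2, 11.0]
contact_force: [-0.5, -0.6, 0.0]
grip_width: 0.0006
```

Call:
move_arm(
  motion=[
    {"offset": [0, 0, -0.1], "delta_rot": [0, 0, 0], "claw": 0},
  ],
)

```text
time: 8.57
tcp_pos: [0.5873, -0.0369, 0.0533]
eef_rot: [179.6, -0.2, 11.0]
contact_force: [1.1, 0.3, -0.1]
grip_width: 0.0006
```

Call:
move_arm(
  motion=[
    {"offset": [0, 0, -0.1], "delta_rot": [0, 0, 0], "claw": 0},
  ],
)

```text
time: 8.65
tcp_pos: [0.5873, -0.0369, 0.0522]
eef_rot: [179.6, -0.2, 11.0]
contact_force: [0.2, 0.4, -0.5]
grip_width: 0.0003
```

Call:
move_arm(
  motion=[
    {"offset": [0, 0, -0.1], "delta_rot": [0, 0, 0], "claw": 0},
  ],
)

```text
time: 8.73
tcp_pos: [0.5874, -0.0369, 0.0511]
eef_rot: [179.6, -0.2, 11.0]
contact_force: [-0.2, 0.1, -1.0]
grip_width: 0.0003
```

Call:
move_arm(
  motion=[
    {"offset": [0, 0, -0.1], "delta_rot": [0, 0, 0], "claw": 0},
  ],
)

```text
time: 8.82
tcp_pos: [0.5873, -0.0369, 0.0499]
eef_rot: [179.6, -0.2, 11.0]
contact_force: [-0.4, -0.4, 0.6]
grip_width: 0.0004
```

Call:
move_arm(
  motion=[
    {"offset": [0, 0, -0.1], "delta_rot": [0, 0, 0], "claw": 0},
  ],
)

```text
time: 8.9
tcp_pos: [0.5874, -0.0369, 0.0494]
eef_rot: [179.6, -0.3, 11.0]
contact_force: [-2.5, 1.1, 7.0]
grip_width: 0.0004
```

Call:
move_arm(
  motion=[
    {"offset": [0, 0, -0.1], "delta_rot": [0, 0, 0], "claw": 0},
  ],
)

```text
time: 8.98
tcp_pos: [0.5874, -0.0369, 0.0493]
eef_rot: [179.6, -0.3, 11.0]
contact_force: [-3.3, 0.3, 7.0]
grip_width: 0.0004
```

Call:
move_arm(
  motion=[
    {"offset": [0, 0, -0.1], "delta_rot": [0, 0, 0], "claw": 0},
  ],
)

```text
time: 9.07
tcp_pos: [0.5874, -0.0369, 0.0494]
eef_rot: [179.6, -0.3, 11.0]
contact_force: [-3.3, 0.8, 5.1]
grip_width: 0.0008
```

```bash
python3 - <<'E'
from h import *
s=arm.sense();print(s["tcp_pos"],s["contact_force"])
out=[]
for n,(r0,r1,c0,c1) in {"scene":(170,250,230,330),"side":(150,230,230,330)}.items():
    im=cv2.cvtColor(arm.camera(n),cv2.COLOR_RGB2BGR); cv2.imwrite(f"pics/{n}8.png",im)
    out.append(cv2.resize(im[r0:r1,c0:c1],None,fx=4,fy=4,interpolation=2))
cv2.imwrite("pics/ab8.png",np.hstack(out))
E
```

```text
[ 0.58742627 -0.03694121  0.04937688] [-3.33422554  0.80158879  5.12984995]
```

View pics/ab8.png

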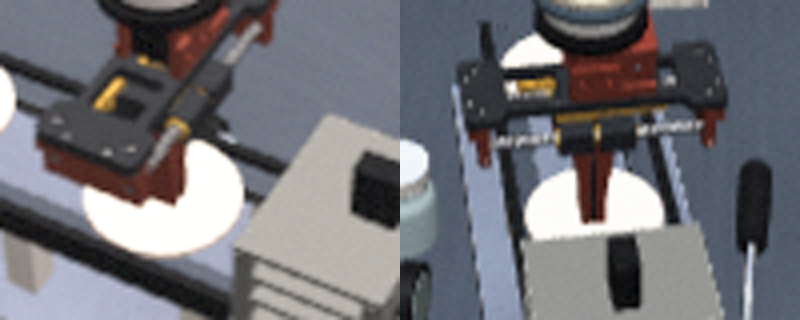

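```bash
python3 - <<'E'
from h import *
for a,b in [((141,194),(478,152)),((141,194),(490,152))]:
  print(tri("scene",(230+a[0]/4,170+a[1]/4),"side",(230+(b[0]-400)/4,150+b[1]/4)))
print("tip side",plane("side",[(278.3,205)],.087),"scene",plane("scene",[(230+183/4,170+195/4),(230+150/4,170+207/4)],.087))
im=cv2.imread("pics/scene8.png"); cv2.imwrite("pics/s8a.png",cv2.resize(im[170:230,230:300],None,fx=10,fy=10,interpolation=2))
im=cv2.imread("pics/side8.png"); cv2.imwrite("pics/s8b.png",cv2.resize(im[150:215,240:320],None,fx=9,fy=9,interpolation=2))
E
```

```text
(array([0.65935331, 0.01047709, 0.18047485]), np.float64(0.0026343265771350093))
(array([0.65295716, 0.00408174, 0.17323357]), np.float64(0.0009385284160156243))
tip side [[ 0.58528253 -0.0266913   0.087     ]] scene [[ 0.57948787 -0.02858817  0.087     ]
 [ 0.60023225 -0.03796042  0.087     ]]
```

View pics/s8a.png

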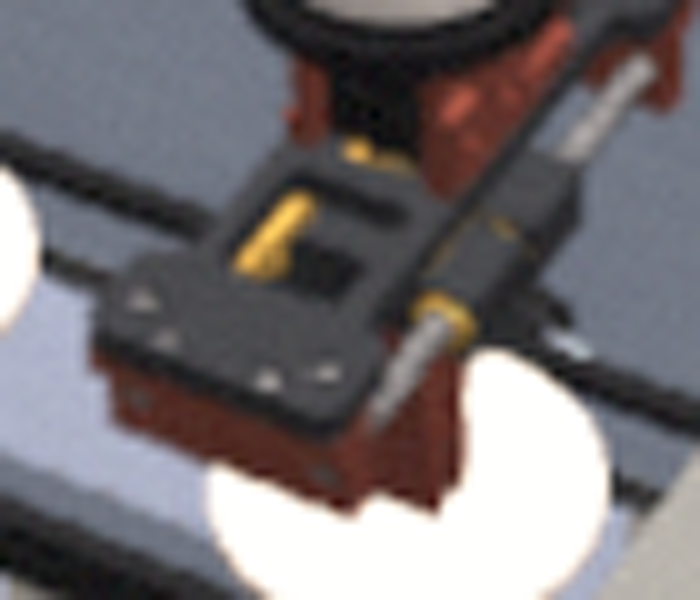

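View pics/s8b.png

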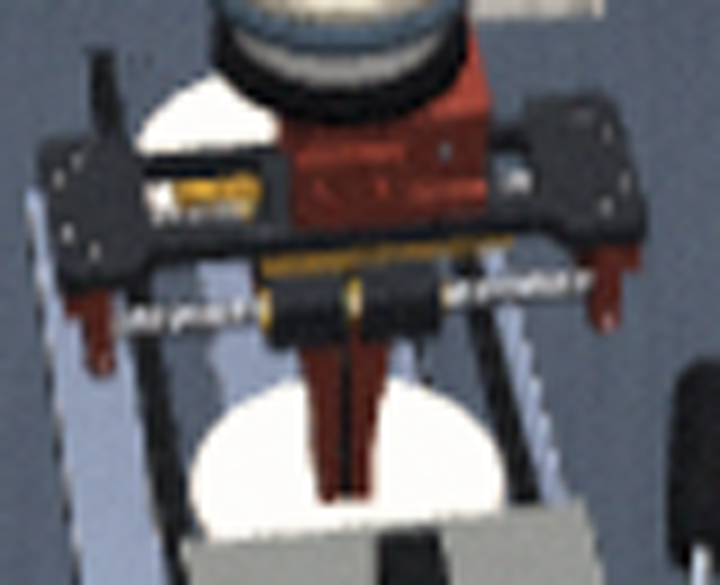

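Call:
move_arm(
  motion=[
    {"offset": [0, 0, 4], "delta_rot": [0, 0.3, 0], "claw": 0},
    {"offset": [0, 0, 4], "delta_rot": [0, 0, 0], "claw": 0},
    {"offset": [0, 0, 3.8], "delta_rot": [0, 0, 0], "claw": 0},
    {"offset": [-0.7, 3.5, 0], "delta_rot": [0, 0, 0], "claw": 0},
    {"offset": [-0.7, 3.5, 0], "delta_rot": [0, 0, 0], "claw": 0},
    {"offset": [-0.7, 3.5, 0], "delta_rot": [0, 0, 0], "claw": 0},
    {"offset": [-0.7, 3.5, 0], "delta_rot": [0, 0, 0], "claw": 0},
    {"offset": [0, 0, 0], "delta_rot": [0, 0, 0], "claw": 0},
  ],
)

```text
time: 9.83
tcp_pos: [0.5557, 0.1061, 0.1693]
eef_rot: [179.8, 0.1, 10.6]
contact_force: [-0.2, -0.0, 0.5]
grip_width: 0.0007
```

Call:
move_arm(
  motion=[
    {"offset": [0.2, 0, -1.0], "delta_rot": [0, 0, 0.3], "claw": 0},
    {"offset": [0, -0.1, -0.8], "delta_rot": [0, 0, 0], "claw": 0},
    {"offset": [0, 0, -0.2], "delta_rot": [0, 0, 0], "claw": 0},
    {"offset": [0, 0, -0.2], "delta_rot": [0, 0, 0], "claw": 0},
  ],
)

```text
time: 10.17
tcp_pos: [0.5582, 0.1049, 0.1446]
eef_rot: [179.8, 0.1, 11.1]
contact_force: [-0.1, 5.3, 7.7]
grip_width: 0.001
```

Call:
move_arm(
  motion=[
    {"offset": [0, 0, -0.3], "delta_rot": [0, 0, 0], "claw": 0},
  ],
)

```text
time: 10.25
tcp_pos: [0.5582, 0.1049, 0.1419]
eef_rot: [179.9, 0.1, 11.0]
contact_force: [-3.1, 6.7, 8.4]
grip_width: 0.0002
```

Call:
move_arm(
  motion=[
    {"offset": [0, 0, -0.3], "delta_rot": [0, 0, 0], "claw": 0},
  ],
)

```text
time: 10.33
tcp_pos: [0.5583, 0.1051, 0.1396]
eef_rot: [-180.0, 0.1, 11.0]
contact_force: [-3.6, 5.2, 6.5]
grip_width: 0.0006
```

Call:
move_arm(
  motion=[
    {"offset": [0, 0, -0.15], "delta_rot": [0, 0, 0], "claw": 0},
  ],
)

```text
time: 10.42
tcp_pos: [0.5583, 0.1052, 0.1388]
eef_rot: [-179.9, 0.0, 11.0]
contact_force: [-3.2, 3.1, 6.6]
grip_width: 0.0005
```

Call:
move_arm(
  motion=[
    {"offset": [0, 0, 0], "delta_rot": [0, 0, 0], "claw": 0},
  ],
)

```text
time: 10.5
tcp_pos: [0.5584, 0.1045, 0.1389]
eef_rot: [-179.8, 0.0, 10.9]
contact_force: [-0.1, -0.4, -0.6]
grip_width: 0.0001
```

Call:
move_arm(
  motion=[
    {"offset": [0, 0, 3], "delta_rot": [0, 0, 0], "claw": 0},
    {"offset": [0.7, -3.8, 0], "delta_rot": [0, 0, 0], "claw": 0},
    {"offset": [0.7, -3.8, 0], "delta_rot": [0, 0, 0], "claw": 0},
    {"offset": [0.7, -3.8, 0], "delta_rot": [0, 0, 0], "claw": 0},
    {"offset": [0.7, -3.8, 0], "delta_rot": [0, 0, 0], "claw": 0},
    {"offset": [0.7, -3.8, 0], "delta_rot": [0, 0, 0], "claw": 0},
    {"offset": [0.7, -3.8, 0], "delta_rot": [0, 0, 0], "claw": 0},
    {"offset": [0, 0, 0], "delta_rot": [0, 0, 0], "claw": 0},
  ],
)

```text
time: 11.17
tcp_pos: [0.5987, -0.1403, 0.1652]
eef_rot: [-180.0, 0.4, 10.7]
contact_force: [0.8, 1.6, -0.4]
grip_width: 0.0005
```

```bash
python3 - <<'E'
from h import *
s=arm.sense();print(s["tcp_pos"],s["eef_rot"])
for n in ["scene","side","wrist"]:
    im=cv2.cvtColor(arm.camera(n),cv2.COLOR_RGB2BGR); cv2.imwrite(f"pics/{n}9.png",im)
    m=(im.min(2)>205).astype(np.uint8)
    cs,_=cv2.findContours(m,cv2.RETR_EXTERNAL,cv2.CHAIN_APPROX_NONE)
    for c in cs:
        if cv2.contourArea(c)<400: continue
        P=plane(n,c.reshape(-1,2),0.087)
        (x,y),r=cv2.minEnclosingCircle(P[:,:2].astype(np.float32))
        if .04<r<.06: print(n,"circ",x,y,r)
im=cv2.imread("pics/scene9.png");a=cv2.resize(im[180:270,270:370],None,fx=7.5,fy=6.6,interpolation=2);cv2.imwrite("pics/s9a.png",a)
im=cv2.imread("pics/side9.png");a=cv2.resize(im[150:250,230:330],None,fx=6,fy=6,interpolation=2);cv2.imwrite("pics/s9b.png",a)
E
```

```text
[ 0.59872941 -0.14033267  0.16520714] [-179.97956731    0.36178903   10.65622845]
scene circ 0.5860569477081299 -0.04081621393561363 0.05126282200217247
scene circ 0.6172264218330383 -0.20805364847183228 0.05138889700174332
side circ 0.5870306491851807 -0.03687543049454689 0.05008164420723915
side circ 0.617483377456665 -0.20295973122119904 0.05136025324463844
wrist circ 0.6180886030197144 -0.20442958176136017 0.04833109676837921
wrist circ 0.5853576064109802 -0.03783273324370384 0.048554349690675735
```

View pics/s9a.png

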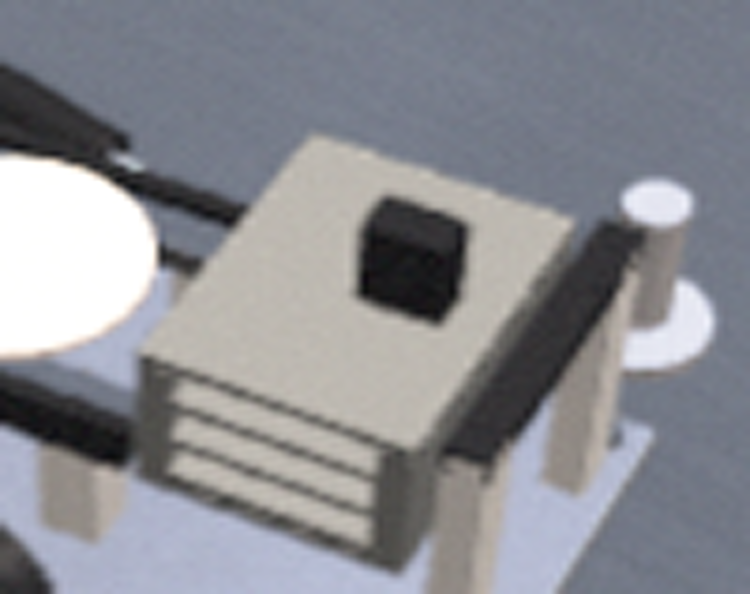

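View pics/s9b.png

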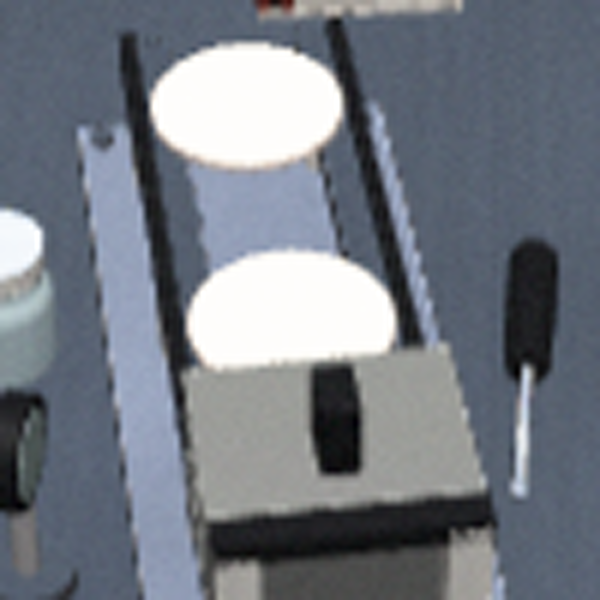

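View pics/wrist9.png

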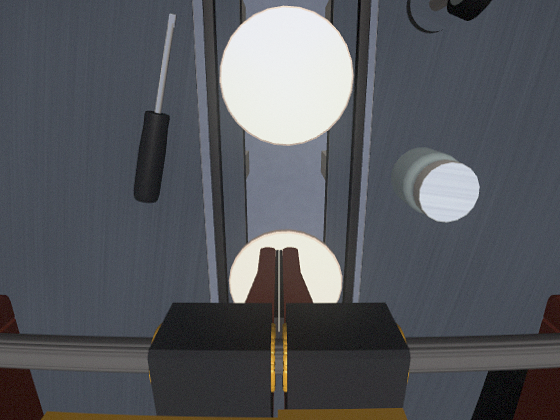

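Call:
move_arm(
  motion=[
    {"offset": [0.35, 1.8, 0], "delta_rot": [0, -0.4, 0.3], "claw": 0},
    {"offset": [0, 0, -2], "delta_rot": [0, 0, 0], "claw": 0},
    {"offset": [0, 0, -2], "delta_rot": [0, 0, 0], "claw": 0},
    {"offset": [0, 0, -2], "delta_rot": [0, 0, 0], "claw": 0},
    {"offset": [0, 0, 0], "delta_rot": [0, 0, 0], "claw": 0},
  ],
)

```text
time: 11.73
tcp_pos: [0.6029, -0.1082, 0.1066]
eef_rot: [-179.9, -0.4, 11.6]
contact_force: [-0.8, -0.5, -0.4]
grip_width: 0.0006
```

Call:
move_arm(
  motion=[
    {"offset": [0, -1.5, 0], "delta_rot": [0, 0.4, -0.4], "claw": 0},
    {"offset": [0, 0, 0], "delta_rot": [0, 0, 0], "claw": 0},
    {"offset": [0, 0, -1], "delta_rot": [0, 0, 0], "claw": 0},
    {"offset": [0, 0, 0], "delta_rot": [0, 0, 0], "claw": 0},
  ],
)

```text
time: 12.07
tcp_pos: [0.6036, -0.1217, 0.0993]
eef_rot: [-179.8, -0.1, 11.4]
contact_force: [-0.3, 0.7, -0.1]
grip_width: 0.0002
```

Call:
move_arm(
  motion=[
    {"offset": [0, 0, -1.5], "delta_rot": [0, 0, -0.3], "claw": 0},
    {"offset": [0, 0, -1.5], "delta_rot": [0, 0, 0], "claw": 0},
    {"offset": [0, 0, 0], "delta_rot": [0, 0, 0], "claw": 0},
  ],
)

```text
time: 12.32
tcp_pos: [0.6055, -0.1224, 0.0721]
eef_rot: [-180.0, -0.5, 11.1]
contact_force: [0.4, -0.4, -0.7]
grip_width: 0.0006
```

Call:
move_arm(
  motion=[
    {"offset": [0, 0, -1.0], "delta_rot": [0, 0, 0], "claw": 0},
    {"offset": [0, 0, -1.0], "delta_rot": [0, 0, 0], "claw": 0},
    {"offset": [0, 0, 0], "delta_rot": [0, 0, 0], "claw": 0},
  ],
)

```text
time: 12.57
tcp_pos: [0.6065, -0.1228, 0.0531]
eef_rot: [179.9, -0.6, 11.1]
contact_force: [-0.9, 0.8, 0.3]
grip_width: 0.0004
```

Call:
move_arm(
  motion=[
    {"offset": [-0.4, 0, -0.8], "delta_rot": [0, 0.5, 0], "claw": 0},
    {"offset": [0, 0, -0.7], "delta_rot": [0, 0, 0], "claw": 0},
    {"offset": [0, 0, 0], "delta_rot": [0, 0, 0], "claw": 0},
  ],
)

```text
time: 12.82
tcp_pos: [0.6025, -0.1229, 0.0375]
eef_rot: [-180.0, -0.1, 11.1]
contact_force: [-0.4, -0.0, -0.3]
grip_width: 0.0002
```

```bash
python3 - <<'E'
from h import *
s=arm.sense();print(s["tcp_pos"],s["eef_rot"],s["contact_force"])
out=[]
for n,(r0,r1,c0,c1) in {"scene":(160,250,190,290),"side":(130,220,230,330)}.items():
    im=cv2.cvtColor(arm.camera(n),cv2.COLOR_RGB2BGR); cv2.imwrite(f"pics/{n}10.png",im)
    out.append(cv2.resize(im[r0:r1,c0:c1],None,fx=4,fy=4,interpolation=2))
cv2.imwrite("pics/ab10.png",np.hstack(out))
E
```

```text
[ 0.60251804 -0.12287136  0.03754204] [-1.79984020e+02 -1.48933451e-01  1.10695549e+01] [-0.42836368 -0.02155605 -0.32642675]
```

View pics/ab10.png

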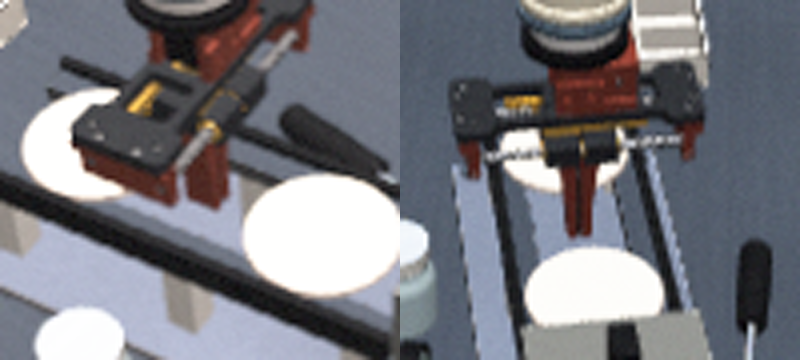

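Call:
move_arm(
  motion=[
    {"offset": [0, 0, -0.3], "delta_rot": [0, 0, 0], "claw": 0},
    {"offset": [-0.08, 0.4, 0], "delta_rot": [0, 0, 0], "claw": 0},
    {"offset": [-0.08, 0.4, 0], "delta_rot": [0, 0, 0], "claw": 0},
    {"offset": [-0.08, 0.4, 0], "delta_rot": [0, 0, 0], "claw": 0},
    {"offset": [-0.08, 0.4, 0], "delta_rot": [0, 0, 0], "claw": 0},
    {"offset": [-0.08, 0.4, 0], "delta_rot": [0, 0, 0], "claw": 0},
    {"offset": [-0.08, 0.4, 0], "delta_rot": [0, 0, 0], "claw": 0},
  ],
)

```text
time: 13.5
tcp_pos: [0.5989, -0.0973, 0.0376]
eef_rot: [179.9, -0.4, 11.0]
contact_force: [0.9, -0.1, -0.8]
grip_width: 0.0004
```

Call:
move_arm(
  motion=[
    {"offset": [-0.08, 0.4, 0], "delta_rot": [0, 0, 0], "claw": 0},
    {"offset": [-0.08, 0.4, 0], "delta_rot": [0, 0, 0], "claw": 0},
    {"offset": [-0.08, 0.4, 0], "delta_rot": [0, 0, 0], "claw": 0},
    {"offset": [-0.08, 0.4, 0], "delta_rot": [0, 0, 0], "claw": 0},
  ],
)

```text
time: 13.83
tcp_pos: [0.5953, -0.0796, 0.0377]
eef_rot: [179.9, -0.4, 11.1]
contact_force: [0.2, -0.4, -0.2]
grip_width: 0.0003
```

```bash
cat > look.py <<'E'
from h import *
import sys
k=sys.argv[1]
s=arm.sense();print(s["tcp_pos"],s["eef_rot"],s["contact_force"])
T=s["tcp_pos"];print("s",-.1908*T[0]+.9816*T[1],"lat",.9816*T[0]+.1908*T[1])
out=[]
for n,(r0,r1,c0,c1) in {"scene":(160,270,240,360),"side":(150,260,220,340)}.items():
    im=cv2.cvtColor(arm.camera(n),cv2.COLOR_RGB2BGR); cv2.imwrite(f"pics/{n}{k}.png",im)
    out.append(cv2.resize(im[r0:r1,c0:c1],None,fx=3.3,fy=3.3,interpolation=2))
cv2.imwrite(f"pics/ab{k}.png",np.hstack(out))
E
python3 look.py 11
```

```text
[ 0.5953113  -0.07957863  0.03765886] [179.85524004  -0.39521278  11.05666814] [ 0.24550852 -0.36883742 -0.19654362]
s -0.1916997764335618 lat 0.5691739700028324
```

View pics/ab11.png

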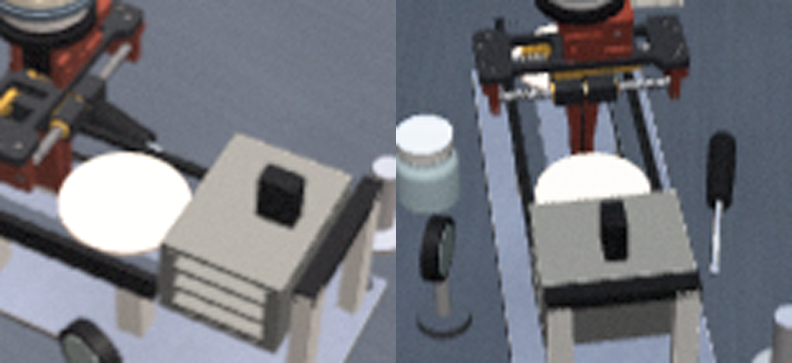

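Call:
move_arm(
  motion=[
    {"offset": [-0.08, 0.4, -0.1], "delta_rot": [0, 0.3, 0], "claw": 0},
    {"offset": [-0.08, 0.4, -0.1], "delta_rot": [0, 0, 0], "claw": 0},
    {"offset": [-0.08, 0.4, -0.1], "delta_rot": [0, 0, 0], "claw": 0},
    {"offset": [-0.08, 0.4, 0], "delta_rot": [0, 0, 0], "claw": 0},
  ],
)

```text
time: 14.27
tcp_pos: [0.5932, -0.0643, 0.0362]
eef_rot: [179.7, -0.2, 11.0]
contact_force: [-0.2, -0.5, 0.5]
grip_width: 0.0002
```

Call:
move_arm(
  motion=[
    {"offset": [-0.08, 0.4, 0], "delta_rot": [0, 0, 0], "claw": 0},
    {"offset": [-0.08, 0.4, 0], "delta_rot": [0, 0, 0], "claw": 0},
  ],
)

```text
time: 14.43
tcp_pos: [0.5914, -0.0555, 0.0362]
eef_rot: [179.7, -0.2, 11.0]
contact_force: [0.5, -2.4, 1.5]
grip_width: 0.0005
```

Call:
move_arm(
  motion=[
    {"offset": [-0.08, 0.4, 0], "delta_rot": [0, 0, 0], "claw": 0},
    {"offset": [-0.08, 0.4, 0], "delta_rot": [0, 0, 0], "claw": 0},
  ],
)

```text
time: 14.6
tcp_pos: [0.5896, -0.0466, 0.0362]
eef_rot: [179.7, -0.2, 11.0]
contact_force: [1.0, -0.5, 0.6]
grip_width: 0.0004
```

```bash
python3 look.py 12
```

```text
[ 0.58961089 -0.04656509  0.03617632] [179.72844753  -0.23975282  10.98032461] [ 0.98799107 -0.46368481  0.59255532]
s -0.15820605105432203 lat 0.5698774299695085
```

View pics/ab12.png

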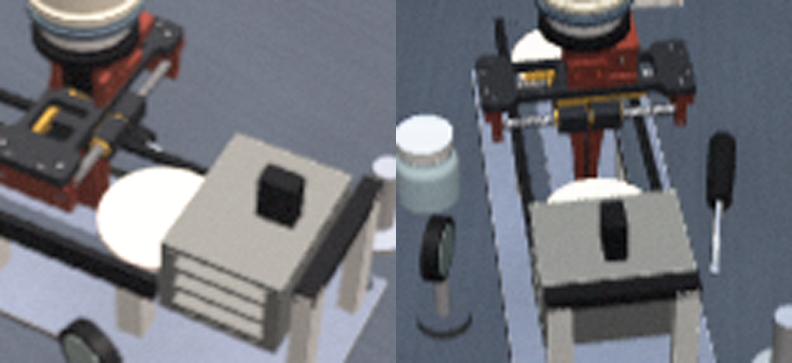

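Call:
move_arm(
  motion=[
    {"offset": [-0.09, 0.4, 0], "delta_rot": [0, 0, 0], "claw": 0},
    {"offset": [-0.09, 0.4, 0], "delta_rot": [0, 0, 0], "claw": 0},
    {"offset": [-0.09, 0.4, 0], "delta_rot": [0, 0, 0], "claw": 0},
  ],
)

```text
time: 14.95
tcp_pos: [0.5866, -0.0338, 0.0359]
eef_rot: [179.7, -0.2, 11.0]
contact_force: [-0.1, -1.5, 0.4]
grip_width: 0.0007
```

Call:
move_arm(
  motion=[
    {"offset": [-0.09, 0.4, 0], "delta_rot": [0, 0, 0], "claw": 0},
    {"offset": [-0.09, 0.4, 0], "delta_rot": [0, 0, 0], "claw": 0},
    {"offset": [-0.09, 0.4, 0], "delta_rot": [0, 0, 0], "claw": 0},
  ],
)

```text
time: 15.2
tcp_pos: [0.5838, -0.0206, 0.036]
eef_rot: [179.7, -0.2, 11.0]
contact_force: [1.7, -2.3, 0.4]
grip_width: 0.0007
```

Call:
move_arm(
  motion=[
    {"offset": [-0.09, 0.4, 0], "delta_rot": [0, 0, 0], "claw": 0},
    {"offset": [-0.09, 0.4, 0], "delta_rot": [0, 0, 0], "claw": 0},
    {"offset": [-0.09, 0.4, 0], "delta_rot": [0, 0, 0], "claw": 0},
  ],
)

```text
time: 15.45
tcp_pos: [0.581, -0.0073, 0.0361]
eef_rot: [179.7, -0.3, 11.0]
contact_force: [1.6, -2.2, 1.3]
grip_width: 0.0007
```

```bash
python3 look.py 13
```

```text
[ 0.58101702 -0.00731637  0.03612713] [179.70815794  -0.27875698  10.97641715] [ 1.60432699 -2.21667258  1.31327954]
s -0.11803979755290636 lat 0.5689303464791144
```

View pics/ab13.png

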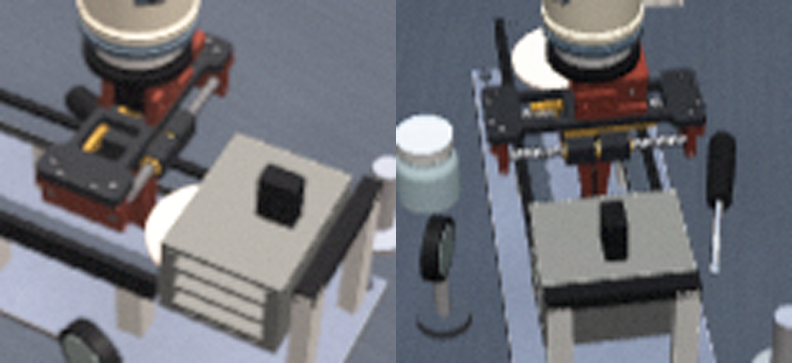

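Going in. About 3 cm to go.

Call:
move_arm(
  motion=[
    {"offset": [-0.09, 0.4, 0], "delta_rot": [0, 0, 0], "claw": 0},
    {"offset": [-0.09, 0.4, 0], "delta_rot": [0, 0, 0], "claw": 0},
    {"offset": [-0.09, 0.4, 0], "delta_rot": [0, 0, 0], "claw": 0},
  ],
)

```text
time: 15.8
tcp_pos: [0.5771, 0.006, 0.0352]
eef_rot: [179.8, -0.1, 11.0]
contact_force: [0.3, -0.3, 0.3]
grip_width: 0.0005
```

Call:
move_arm(
  motion=[
    {"offset": [-0.09, 0.4, 0], "delta_rot": [0, 0, 0], "claw": 0},
  ],
)

```text
time: 15.88
tcp_pos: [0.5758, 0.0106, 0.0349]
eef_rot: [179.8, -0.1, 11.0]
contact_force: [-0.5, -0.3, -0.5]
grip_width: 0.0003
```

Call:
move_arm(
  motion=[
    {"offset": [-0.08, 0.3, 0], "delta_rot": [0, 0, 0], "claw": 0},
  ],
)

```text
time: 15.97
tcp_pos: [0.5746, 0.0142, 0.0346]
eef_rot: [179.9, -0.1, 11.0]
contact_force: [-0.1, -1.7, -1.3]
grip_width: 0.0003
```

Call:
move_arm(
  motion=[
    {"offset": [-0.08, 0.3, 0], "delta_rot": [0, 0, 0], "claw": 0},
  ],
)

```text
time: 16.05
tcp_pos: [0.5735, 0.0177, 0.0344]
eef_rot: [179.9, -0.0, 11.0]
contact_force: [0.2, -0.3, -0.3]
grip_width: 0.0004
```

Call:
move_arm(
  motion=[
    {"offset": [-0.08, 0.3, 0], "delta_rot": [0, 0, 0], "claw": 0},
  ],
)

```text
time: 16.13
tcp_pos: [0.5732, 0.0186, 0.0344]
eef_rot: [179.6, -0.0, 11.0]
contact_force: [4.2, -15.6, -1.3]
grip_width: 0.0002
```

```bash
python3 look.py 14; python3 - <<'E'
from h import *
cv2.imwrite("pics/wrist14.png",cv2.cvtColor(arm.camera("wrist"),cv2.COLOR_RGB2BGR))
E
```

```text
[0.57317256 0.01862372 0.0344357 ] [ 1.79590085e+02 -4.53015687e-02  1.09644825e+01] [  4.19355467 -15.6446317   -1.304594  ]
s -0.09108028232398072 lat 0.5661795928301362
```

View pics/ab14.png

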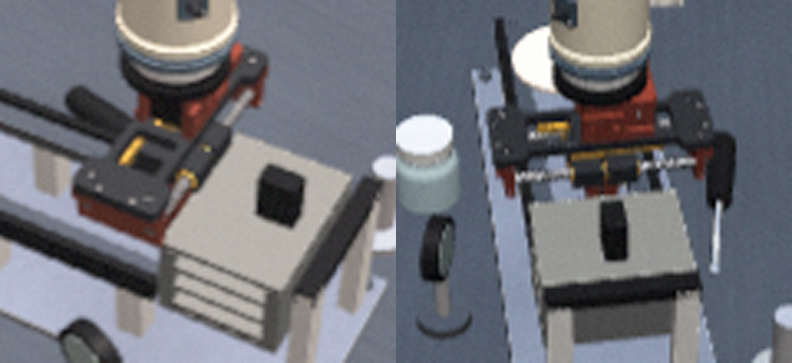

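View pics/wrist14.png

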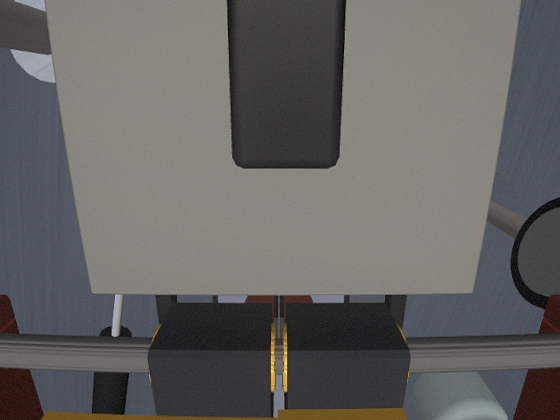

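Call:
move_arm(
  motion=[
    {"offset": [-0.06, 0.35, 0], "delta_rot": [0, 0, 0], "claw": 0},
  ],
)

```text
time: 16.37
tcp_pos: [0.5735, 0.0183, 0.0349]
eef_rot: [179.2, -0.1, 10.8]
contact_force: [4.5, -14.5, -0.2]
grip_width: -0.0
```

Call:
move_arm(
  motion=[
    {"offset": [0.1, -0.6, 0], "delta_rot": [0, 0, 0], "claw": 0},
    {"offset": [0.4, -2.0, 0], "delta_rot": [0, 0, 0], "claw": 0},
    {"offset": [0.6, -3.0, 0], "delta_rot": [0, 0, 0], "claw": 0},
    {"offset": [0.4, -2.0, 0], "delta_rot": [0, 0, 0], "claw": 0},
    {"offset": [0, 0, 0], "delta_rot": [0, 0, 0], "claw": 0},
  ],
)

```text
time: 16.78
tcp_pos: [0.5889, -0.0587, 0.0356]
eef_rot: [179.3, -0.2, 11.0]
contact_force: [0.2, -0.5, -0.6]
grip_width: 0.0002
```

```bash
python3 look.py 15; python3 - <<'E'
from h import *
im=cv2.cvtColor(arm.camera("wrist"),cv2.COLOR_RGB2BGR);cv2.imwrite("pics/wrist15.png",im)
E
```

```text
[ 0.58893769 -0.05865644  0.0355847 ] [ 1.79280117e+02 -1.75084998e-01  1.10239972e+01] [ 0.17141091 -0.52184592 -0.64271673]
s -0.16994647624431825 lat 0.5669095846892356
```

View pics/wrist15.png

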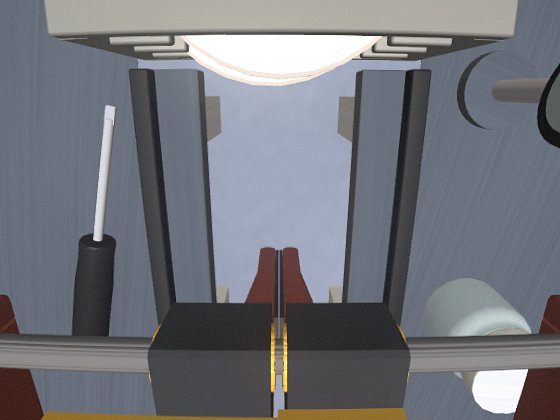

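View pics/ab15.png

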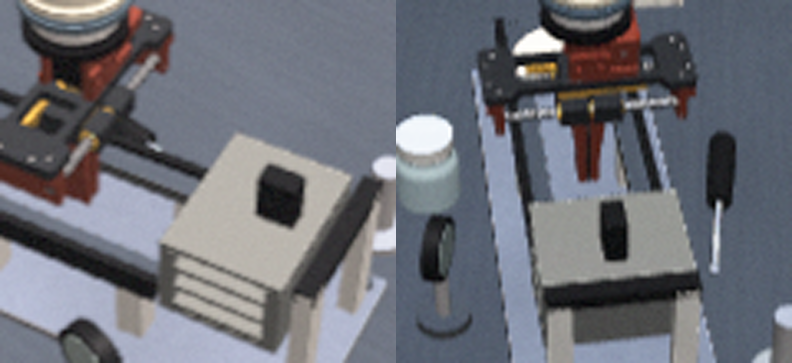

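```bash
python3 - <<'E'
from h import *
im=cv2.imread("pics/wrist15.png");cv2.imwrite("pics/w15z.png",cv2.resize(im[0:110,120:440],None,fx=2.5,fy=5,interpolation=2))
P=plane("wrist",[(275,86),(275,80),(135,70),(425,70)],.079)
print(P@np.array([-.1908,.9816,0]),P@np.array([.9816,.1908,0]))
E
```

```text
[-0.07975056 -0.07739039 -0.07307396 -0.07274386] [0.56521065 0.56521127 0.50777232 0.62691519]
```

View pics/w15z.png

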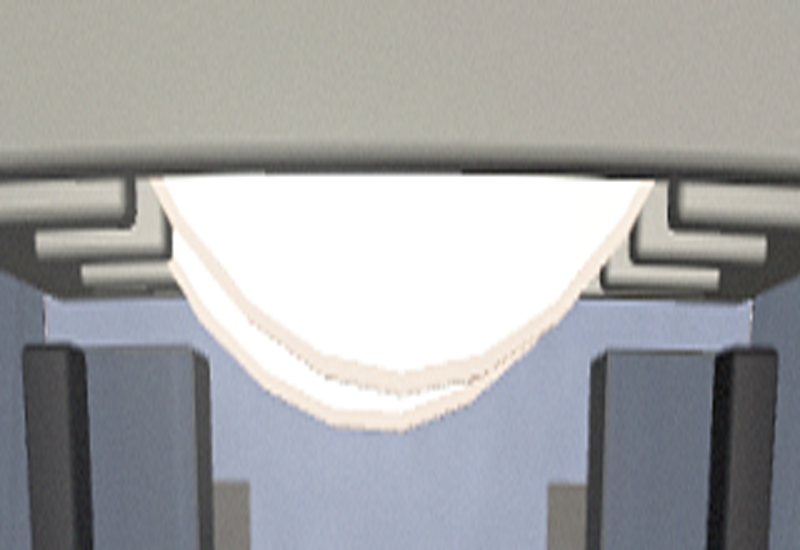

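Call:
move_arm(
  motion=[
    {"offset": [0, 0, 4], "delta_rot": [0.7, 0, 0], "claw": 0},
    {"offset": [0, 0, 4], "delta_rot": [0, 0, 0], "claw": 0},
    {"offset": [0, 0, 4], "delta_rot": [0, 0, 0], "claw": 0},
    {"offset": [0, 0, 1], "delta_rot": [0, 0, 0], "claw": 0},
    {"offset": [-0.7, 3.3, 0], "delta_rot": [0, 0, 0], "claw": 0},
    {"offset": [-0.7, 3.3, 0], "delta_rot": [0, 0, 0], "claw": 0},
    {"offset": [-0.7, 3.3, 0], "delta_rot": [0, 0, 0], "claw": 0},
    {"offset": [-0.7, 3.3, 0], "delta_rot": [0, 0, 0], "claw": 0},
    {"offset": [0, 0, 0], "delta_rot": [0, 0, 0], "claw": 0},
  ],
)

```text
time: 17.68
tcp_pos: [0.5535, 0.0928, 0.1694]
eef_rot: [-179.4, -0.2, 11.6]
contact_force: [0.2, -0.4, -0.1]
grip_width: 0.0006
```

Call:
move_arm(
  motion=[
    {"offset": [0.5, 1.1, -0.5], "delta_rot": [-0.6, 0.2, -0.6], "claw": 0},
    {"offset": [0, 0, -1.0], "delta_rot": [0, 0, 0], "claw": 0},
    {"offset": [0, 0, -1.0], "delta_rot": [0, 0, 0], "claw": 0},
    {"offset": [0, 0, 0], "delta_rot": [0, 0, 0], "claw": 0},
  ],
)

```text
time: 18.02
tcp_pos: [0.5567, 0.1094, 0.1431]
eef_rot: [-179.9, 0.1, 11.5]
contact_force: [0.5, -0.4, -0.4]
grip_width: 0.0002
```

Call:
move_arm(
  motion=[
    {"offset": [0.2, -0.4, 0], "delta_rot": [0, 0, -0.5], "claw": 0},
    {"offset": [0, 0, -0.2], "delta_rot": [0, 0, 0], "claw": 0},
    {"offset": [0, 0, -0.2], "delta_rot": [0, 0, 0], "claw": 0},
    {"offset": [0, 0, -0.3], "delta_rot": [0, 0, 0], "claw": 0},
    {"offset": [0, 0, -0.3], "delta_rot": [0, 0, 0], "claw": 0},
  ],
)

```text
time: 18.43
tcp_pos: [0.5582, 0.1038, 0.1345]
eef_rot: [-179.7, 0.1, 10.9]
contact_force: [-3.1, 2.2, 6.1]
grip_width: 0.0007
```

Call:
move_arm(
  motion=[
    {"offset": [0, 0, -0.3], "delta_rot": [0, 0, 0], "claw": 0},
    {"offset": [0, 0, -0.3], "delta_rot": [0, 0, 0], "claw": 0},
    {"offset": [0, 0, -0.3], "delta_rot": [0, 0, 0], "claw": 0},
    {"offset": [0, 0, -0.3], "delta_rot": [0, 0, 0], "claw": 0},
  ],
)

```text
time: 18.77
tcp_pos: [0.5584, 0.104, 0.1287]
eef_rot: [-179.5, -0.3, 10.8]
contact_force: [-4.2, 1.4, 5.5]
grip_width: 0.0003
```

Call:
move_arm(
  motion=[
    {"offset": [0, 0, -0.4], "delta_rot": [-0.5, 0.3, 0], "claw": 0},
    {"offset": [0, 0, -0.4], "delta_rot": [0, 0, 0], "claw": 0},
    {"offset": [0, 0, -0.4], "delta_rot": [0, 0, 0], "claw": 0},
    {"offset": [0, 0, -0.4], "delta_rot": [0, 0, 0], "claw": 0},
    {"offset": [0, 0, -0.4], "delta_rot": [0, 0, 0], "claw": 0},
  ],
)

```text
time: 19.18
tcp_pos: [0.5586, 0.1038, 0.1174]
eef_rot: [-179.7, -0.3, 10.7]
contact_force: [-3.5, 1.2, 7.0]
grip_width: 0.0004
```

Call:
move_arm(
  motion=[
    {"offset": [0, 0, -0.4], "delta_rot": [-0.5, 0.3, 0], "claw": 0},
    {"offset": [0, 0, -0.4], "delta_rot": [0, 0, 0], "claw": 0},
    {"offset": [0, 0, -0.4], "delta_rot": [0, 0, 0], "claw": 0},
  ],
)

```text
time: 19.43
tcp_pos: [0.5586, 0.1035, 0.1104]
eef_rot: [-180.0, -0.2, 10.6]
contact_force: [-4.3, 1.9, 6.1]
grip_width: 0.0008
```

Call:
move_arm(
  motion=[
    {"offset": [0, 0, -0.4], "delta_rot": [0, 0.2, 0.3], "claw": 0},
    {"offset": [0, 0, -0.4], "delta_rot": [0, 0, 0], "claw": 0},
    {"offset": [0, 0, -0.4], "delta_rot": [0, 0, 0], "claw": 0},
    {"offset": [0, 0, -0.3], "delta_rot": [0, 0, 0], "claw": 0},
  ],
)

```text
time: 19.77
tcp_pos: [0.5586, 0.1037, 0.1019]
eef_rot: [-179.7, -0.2, 10.8]
contact_force: [-3.2, 2.0, 6.3]
grip_width: 0.0005
```

Call:
move_arm(
  motion=[
    {"offset": [0, 0, -0.25], "delta_rot": [0, 0, 0], "claw": 0},
  ],
)

```text
time: 19.85
tcp_pos: [0.5587, 0.1037, 0.1009]
eef_rot: [-179.7, -0.3, 10.8]
contact_force: [-3.3, 2.2, 6.1]
grip_width: 0.0007
```

Call:
move_arm(
  motion=[
    {"offset": [0, 0, -0.2], "delta_rot": [0, 0, 0], "claw": 0},
  ],
)

```text
time: 19.93
tcp_pos: [0.5587, 0.1038, 0.1004]
eef_rot: [-179.6, -0.4, 10.8]
contact_force: [-2.9, 1.6, 6.2]
grip_width: 0.0003
```

Call:
move_arm(
  motion=[
    {"offset": [0, 0, -0.3], "delta_rot": [0, 0, 0], "claw": 0},
  ],
)

```text
time: 20.02
tcp_pos: [0.5588, 0.1038, 0.0992]
eef_rot: [-179.6, -0.5, 10.7]
contact_force: [-3.6, 2.3, 6.6]
grip_width: 0.0005
```

Call:
move_arm(
  motion=[
    {"offset": [0, 0, -0.2], "delta_rot": [0, 0, 0], "claw": 0},
  ],
)

```text
time: 20.1
tcp_pos: [0.5588, 0.1039, 0.0986]
eef_rot: [-179.5, -0.5, 10.7]
contact_force: [-3.8, 1.5, 6.2]
grip_width: 0.0005
```

Call:
move_arm(
  motion=[
    {"offset": [0, 0, 0.5], "delta_rot": [-0.4, 0.5, 0.3], "claw": 0},
    {"offset": [0, 0, 3], "delta_rot": [0, 0, 0], "claw": 0},
    {"offset": [0, 0, 3], "delta_rot": [0, 0, 0], "claw": 0},
    {"offset": [0.7, -3.7, 0], "delta_rot": [0, 0, 0], "claw": 0},
    {"offset": [0.7, -3.7, 0], "delta_rot": [0, 0, 0], "claw": 0},
    {"offset": [0.7, -3.7, 0], "delta_rot": [0, 0, 0], "claw": 0},
    {"offset": [0.7, -3.7, 0], "delta_rot": [0, 0, 0], "claw": 0},
    {"offset": [0.7, -3.7, 0], "delta_rot": [0, 0, 0], "claw": 0},
    {"offset": [0, 0, 0], "delta_rot": [0, 0, 0], "claw": 0},
    {"offset": [0, 0, 0], "delta_rot": [0, 0, 0], "claw": 0},
  ],
)

```text
time: 20.93
tcp_pos: [0.5947, -0.0941, 0.1707]
eef_rot: [179.8, 0.0, 11.0]
contact_force: [-0.0, 0.6, 0.2]
grip_width: 0.0007
```

```bash
python3 look.py 16; python3 - <<'E'
from h import *
im=cv2.cvtColor(arm.camera("wrist"),cv2.COLOR_RGB2BGR);cv2.imwrite("pics/wrist16.png",im)
np.savez("pics/w16.npz",**arm.calibration("wrist"))
E
```

```text
[ 0.59474827 -0.09414199  0.17072523] [1.79820564e+02 4.87039244e-03 1.09946237e+01] [-0.01102837  0.64009754  0.22986416]
s -0.20588774309420027 lat 0.5658426101288127
```

View pics/ab16.png

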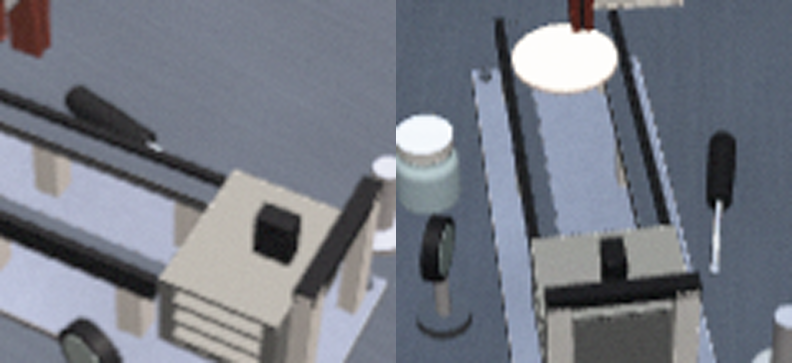

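View pics/wrist16.png

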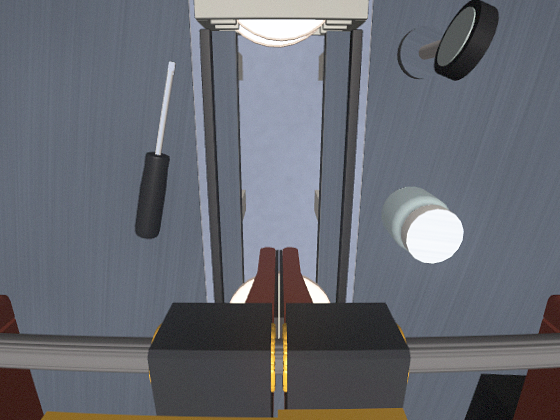

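```bash
python3 - <<'E'
from h import *
S=lambda x,y:(240+x/3.3,160+y/3.3); D=lambda x,y:(220+(x-396)/3.3,150+y/3.3)
print(tri("scene",S(239,170),"side",D(673,224)),tri("scene",S(160,281),"side",D(533,238)))
im=cv2.imread("pics/wrist16.png");cv2.imwrite("pics/w16z.png",cv2.resize(im[0:90,180:390],None,fx=3.8,fy=6,interpolation=2))
E
```

```text
(array([0.51107232, 0.03427072, 0.09836291]), np.float64(0.001486366810255697)) (array([0.62742212, 0.05109387, 0.09125538]), np.float64(0.001574791473190787))
```

View pics/w16z.png

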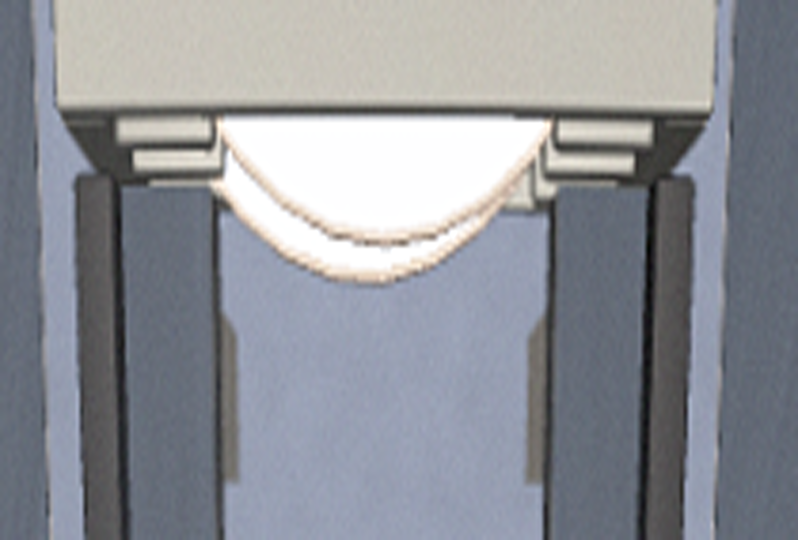

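Call:
move_arm(
  motion=[
    {"offset": [0.75, -3.7, 0], "delta_rot": [0, 0, 0], "claw": 0},
    {"offset": [0.75, -3.7, 0], "delta_rot": [0, 0, 0], "claw": 0},
    {"offset": [0.75, -3.7, 0], "delta_rot": [0, 0, 0], "claw": 0},
    {"offset": [0.75, -3.7, 0], "delta_rot": [0, 0, 0], "claw": 0},
    {"offset": [0.75, -3.0, 0], "delta_rot": [0, 0, 0], "claw": 0},
    {"offset": [0, 0, 0], "delta_rot": [0, 0, 0], "claw": 0},
    {"offset": [0, 0, 0], "delta_rot": [0, 0, 0], "claw": 0},
  ],
)

```text
time: 21.67
tcp_pos: [0.635, -0.2633, 0.1715]
eef_rot: [180.0, -0.1, 12.3]
contact_force: [-0.8, 0.4, -0.2]
grip_width: 0.0005
```

Call:
move_arm(
  motion=[
    {"offset": [-0.3, -1.7, 0], "delta_rot": [0, 0, -1.3], "claw": 0},
    {"offset": [0, 0, 0], "delta_rot": [0, 0, 0], "claw": 0},
    {"offset": [0, 0, -2], "delta_rot": [0, 0, 0], "claw": 0},
    {"offset": [0, 0, -2], "delta_rot": [0, 0, 0], "claw": 0},
    {"offset": [0, 0, -2], "delta_rot": [0, 0, 0], "claw": 0},
    {"offset": [0, 0, 0], "delta_rot": [0, 0, 0], "claw": 0},
    {"offset": [0, 0, 0], "delta_rot": [0, 0, 0], "claw": 0},
  ],
)

```text
time: 22.25
tcp_pos: [0.6333, -0.273, 0.1144]
eef_rot: [179.9, -0.4, 11.4]
contact_force: [-0.3, 0.4, 0.8]
grip_width: 0.0004
```

```bash
sed -i 's/(160,270,240,360)/(130,240,160,280)/; s/(150,260,220,340)/(100,210,220,340)/' look.py; python3 look.py 17
```

```text
[ 0.63334012 -0.27302643  0.11443738] [179.85605705  -0.3740202   11.39028   ] [-0.29385127  0.4031097   0.75862179]
s -0.38884403956488334 lat 0.5695932231667555
```

View pics/ab17.png

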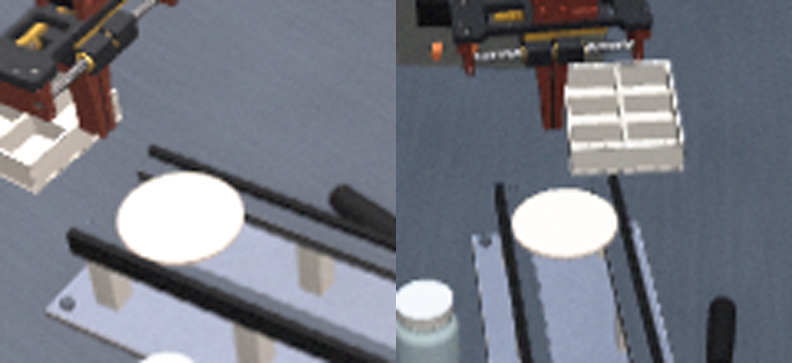

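Call:
move_arm(
  motion=[
    {"offset": [0, -0.8, 0], "delta_rot": [0, 0.3, -0.4], "claw": 0},
    {"offset": [0, 0, -1.5], "delta_rot": [0, 0, 0], "claw": 0},
    {"offset": [0, 0, -1.5], "delta_rot": [0, 0, 0], "claw": 0},
    {"offset": [0, 0, 0], "delta_rot": [0, 0, 0], "claw": 0},
  ],
)

```text
time: 22.68
tcp_pos: [0.6364, -0.2837, 0.0922]
eef_rot: [179.5, -0.6, 11.0]
contact_force: [-1.0, 0.3, 0.3]
grip_width: 0.0007
```

Call:
move_arm(
  motion=[
    {"offset": [-0.2, 0, -1.2], "delta_rot": [0, 0, 0], "claw": 0},
    {"offset": [0, 0, -1.2], "delta_rot": [0, 0, 0], "claw": 0},
    {"offset": [0, 0, -1.0], "delta_rot": [0, 0, 0], "claw": 0},
    {"offset": [0, 0, 0], "delta_rot": [0, 0, 0], "claw": 0},
  ],
)

```text
time: 23.02
tcp_pos: [0.6364, -0.2861, 0.0626]
eef_rot: [179.2, -0.9, 10.9]
contact_force: [-0.4, 0.0, 0.3]
grip_width: 0.0002
```

```bash
python3 look.py 18
```

```text
[ 0.63644001 -0.2861058   0.06255493] [179.20394376  -0.86138171  10.87371844] [-0.37522664  0.03096837  0.31542149]
s -0.4022742072367259 lat 0.5701405287504131
```

View pics/ab18.png

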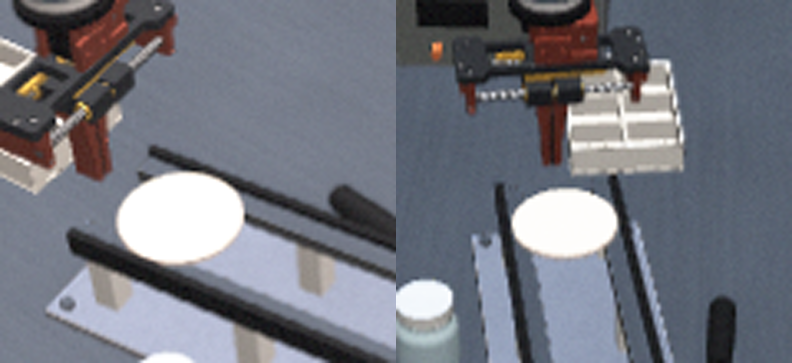

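Call:
move_arm(
  motion=[
    {"offset": [-0.2, 0.2, -1.0], "delta_rot": [0.7, 0.8, 0], "claw": 0},
    {"offset": [0, 0, -1.0], "delta_rot": [0, 0, 0], "claw": 0},
    {"offset": [0, 0, -0.7], "delta_rot": [0, 0, 0], "claw": 0},
    {"offset": [0, 0, 0], "delta_rot": [0, 0, 0], "claw": 0},
  ],
)

```text
time: 23.45
tcp_pos: [0.6362, -0.2847, 0.038]
eef_rot: [179.9, -0.4, 10.9]
contact_force: [-0.3, 0.4, -0.2]
grip_width: 0.0008
```

```bash
python3 look.py 19
```

```text
[ 0.63622378 -0.28468883  0.03802097] [179.90797755  -0.43763181  10.87778684] [-0.29030472  0.42403472 -0.19325841]
s -0.40084205754712204 lat 0.5701986342101635
```

View pics/ab19.png

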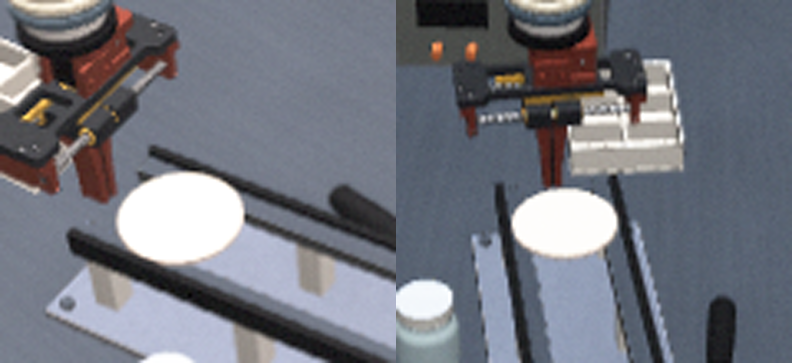

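```bash
python3 - <<'E'
from h import *
S=lambda x,y:(160+x/3.3,130+y/3.3); D=lambda x,y:(220+(x-396)/3.3,100+y/3.3)
a=cv2.resize(cv2.imread("pics/scene19.png")[160:210,170:220],None,fx=8,fy=8,interpolation=2)
b=cv2.resize(cv2.imread("pics/side19.png")[125:175,245:295],None,fx=8,fy=8,interpolation=2)
cv2.imwrite("pics/t19.png",np.hstack([a,b]))
T=arm.sense()["tcp_pos"]
for h in (.03,.0375,.045):
  c=[T+np.array([0,0,h])+.010*np.array([-.19,.98,0])+k*.0135*np.array([.98,.19,0]) for k in (1,-1)]
  print(h,"scene",(proj("scene",c)-[170,160])*8,"side",(proj("side",c)-[245,125])*8+[400,0])
E
```

```text
0.03 scene [[163.12207846 282.86601451]
 [210.0809467  233.96676162]] side [[545.3614192  260.643192  ]
 [611.40707872 254.7707034 ]]
0.0375 scene [[159.77920724 266.96413537]
 [206.98885271 218.05488072]] side [[544.84461379 245.67323907]
 [611.09495848 239.80528628]]
0.045 scene [[156.40974376 250.92315488]
 [203.87257211 202.00604179]] side [[544.32449827 230.61001297]
 [610.78086462 224.74675292]]
```

View pics/t19.png

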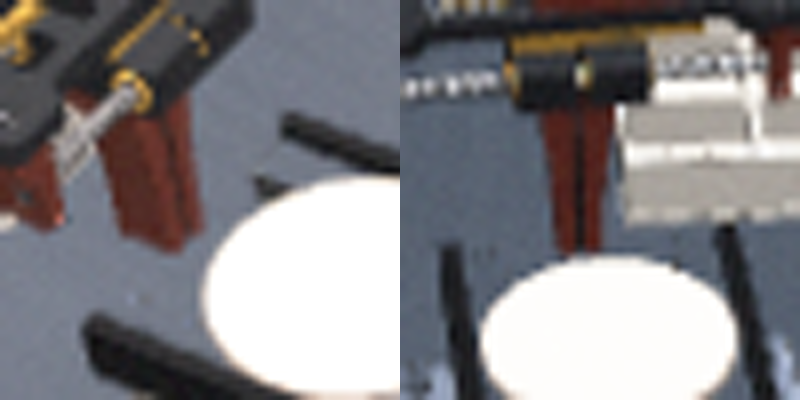

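Call:
move_arm(
  motion=[
    {"offset": [-0.3, 0.2, -0.2], "delta_rot": [0, 0.4, 0], "claw": 0},
    {"offset": [-0.08, 0.4, -0.2], "delta_rot": [0, 0, 0], "claw": 0},
    {"offset": [-0.08, 0.4, 0], "delta_rot": [0, 0, 0], "claw": 0},
    {"offset": [-0.08, 0.4, 0], "delta_rot": [0, 0, 0], "claw": 0},
    {"offset": [-0.08, 0.4, 0], "delta_rot": [0, 0, 0], "claw": 0},
    {"offset": [-0.08, 0.4, 0], "delta_rot": [0, 0, 0], "claw": 0},
    {"offset": [-0.08, 0.4, 0], "delta_rot": [0, 0, 0], "claw": 0},
    {"offset": [-0.08, 0.4, 0], "delta_rot": [0, 0, 0], "claw": 0},
    {"offset": [-0.08, 0.4, 0], "delta_rot": [0, 0, 0], "claw": 0},
    {"offset": [-0.08, 0.4, 0], "delta_rot": [0, 0, 0], "claw": 0},
  ],
)

```text
time: 24.38
tcp_pos: [0.6261, -0.2441, 0.0372]
eef_rot: [179.8, -0.2, 10.9]
contact_force: [0.3, -0.9, -0.3]
grip_width: 0.0005
```

```bash
python3 look.py 20
```

```text
[ 0.62613939 -0.24411869  0.03722938] [179.75219844  -0.21403653  10.85660743] [ 0.34176287 -0.9309445  -0.29933808]
s -0.35909430045191 lat 0.5680405792637891
```

View pics/ab20.png

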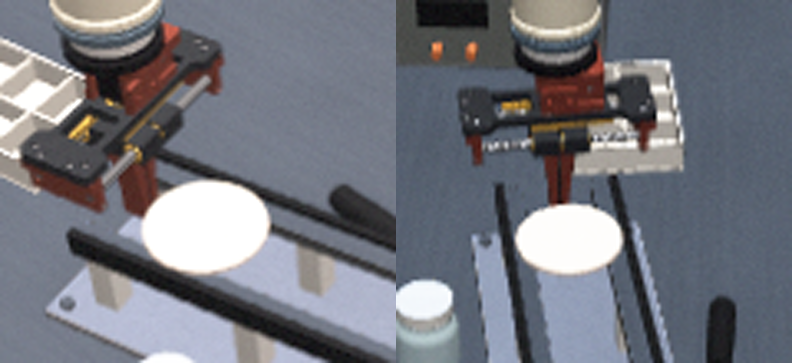

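Disc moved along with the finger behind it (tip edge hidden by the disc). Continue pushing.

Call:
move_arm(
  motion=[
    {"offset": [-0.1, 0.5, -0.1], "delta_rot": [0, 0, 0], "claw": 0},
    {"offset": [-0.1, 0.5, -0.1], "delta_rot": [0, 0, 0], "claw": 0},
    {"offset": [-0.1, 0.5, -0.1], "delta_rot": [0, 0, 0], "claw": 0},
    {"offset": [-0.1, 0.5, 0], "delta_rot": [0, 0, 0], "claw": 0},
    {"offset": [-0.1, 0.5, 0], "delta_rot": [0, 0, 0], "claw": 0},
    {"offset": [-0.1, 0.5, 0], "delta_rot": [0, 0, 0], "claw": 0},
    {"offset": [-0.1, 0.5, 0], "delta_rot": [0, 0, 0], "claw": 0},
    {"offset": [-0.1, 0.5, 0], "delta_rot": [0, 0, 0], "claw": 0},
    {"offset": [-0.1, 0.5, 0], "delta_rot": [0, 0, 0], "claw": 0},
    {"offset": [-0.1, 0.5, 0], "delta_rot": [0, 0, 0], "claw": 0},
  ],
)

```text
time: 25.32
tcp_pos: [0.6184, -0.1922, 0.037]
eef_rot: [179.3, -0.7, 10.8]
contact_force: [2.3, -2.6, -0.2]
grip_width: 0.0004
```

Call:
move_arm(
  motion=[
    {"offset": [-0.1, 0.5, 0], "delta_rot": [0, 0, 0], "claw": 0},
    {"offset": [-0.1, 0.5, 0], "delta_rot": [0, 0, 0], "claw": 0},
    {"offset": [-0.1, 0.5, 0], "delta_rot": [0, 0, 0], "claw": 0},
    {"offset": [-0.1, 0.5, 0], "delta_rot": [0, 0, 0], "claw": 0},
    {"offset": [-0.1, 0.5, 0], "delta_rot": [0, 0, 0], "claw": 0},
    {"offset": [-0.1, 0.5, 0], "delta_rot": [0, 0, 0], "claw": 0},
  ],
)

```text
time: 25.82
tcp_pos: [0.6118, -0.1589, 0.037]
eef_rot: [179.3, -0.7, 10.8]
contact_force: [2.3, -4.0, 0.6]
grip_width: 0.0002
```

```bash
sed -i 's/(130,240,160,280)/(160,270,240,360)/; s/(100,210,220,340)/(150,260,220,340)/' look.py; python3 look.py 21
```

```text
[ 0.61182513 -0.15894873  0.0369987 ] [179.31971376  -0.67767591  10.79202765] [ 2.26612349 -3.98200324  0.60277634]
s -0.2727603050287174 lat 0.5702401347225705
```

View pics/ab21.png

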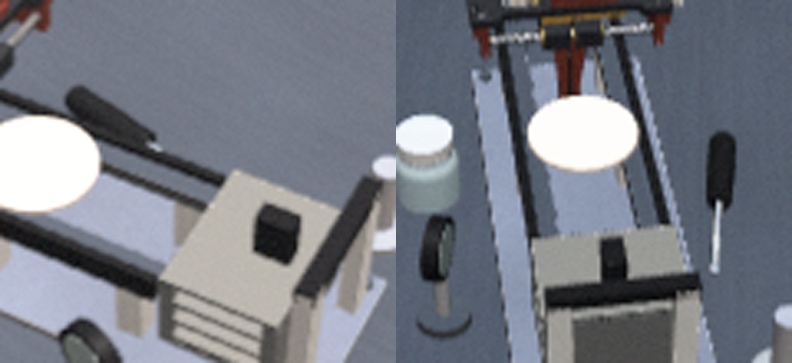

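Call:
move_arm(
  motion=[
    {"offset": [-0.25, 0.3, 0], "delta_rot": [0.4, 0.5, 0.1], "claw": 0},
    {"offset": [-0.2, 0.4, 0], "delta_rot": [0, 0, 0], "claw": 0},
    {"offset": [-0.1, 0.5, 0], "delta_rot": [0, 0, 0], "claw": 0},
    {"offset": [-0.1, 0.5, 0], "delta_rot": [0, 0, 0], "claw": 0},
    {"offset": [-0.1, 0.5, 0], "delta_rot": [0, 0, 0], "claw": 0},
    {"offset": [-0.1, 0.5, 0], "delta_rot": [0, 0, 0], "claw": 0},
    {"offset": [-0.1, 0.5, 0], "delta_rot": [0, 0, 0], "claw": 0},
    {"offset": [-0.1, 0.5, 0], "delta_rot": [0, 0, 0], "claw": 0},
  ],
)

```text
time: 26.58
tcp_pos: [0.6003, -0.1192, 0.0367]
eef_rot: [179.9, -0.2, 10.9]
contact_force: [3.1, -2.1, -0.3]
grip_width: 0.0002
```

Call:
move_arm(
  motion=[
    {"offset": [-0.1, 0.5, 0], "delta_rot": [0, 0, 0], "claw": 0},
    {"offset": [-0.1, 0.5, 0], "delta_rot": [0, 0, 0], "claw": 0},
    {"offset": [-0.1, 0.5, 0], "delta_rot": [0, 0, 0], "claw": 0},
    {"offset": [-0.1, 0.5, 0], "delta_rot": [0, 0, 0], "claw": 0},
    {"offset": [-0.1, 0.5, 0], "delta_rot": [0, 0, 0], "claw": 0},
    {"offset": [-0.1, 0.5, 0], "delta_rot": [0, 0, 0], "claw": 0},
  ],
)

```text
time: 27.08
tcp_pos: [0.5936, -0.0857, 0.0367]
eef_rot: [179.8, -0.2, 10.9]
contact_force: [3.3, -2.1, 0.3]
grip_width: 0.0004
```

```bash
python3 look.py 22
```

```text
[ 0.59360395 -0.08565318  0.03668586] [179.8401384   -0.21443783  10.87780105] [ 3.32103359 -2.0587908   0.26719966]
s -0.19733679830579998 lat 0.5663390059630347
```

View pics/ab22.png

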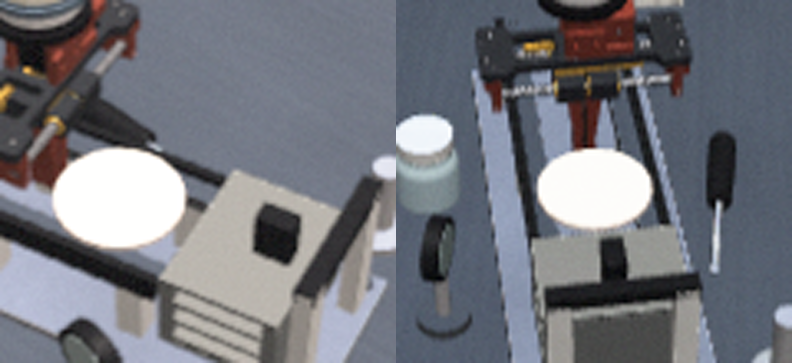

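Call:
move_arm(
  motion=[
    {"offset": [0, 0.4, 0], "delta_rot": [0, 0, 0], "claw": 0},
    {"offset": [-0.05, 0.4, 0], "delta_rot": [0, 0, 0], "claw": 0},
    {"offset": [-0.08, 0.4, 0], "delta_rot": [0, 0, 0], "claw": 0},
  ],
)

```text
time: 27.43
tcp_pos: [0.5906, -0.0728, 0.0364]
eef_rot: [179.9, -0.0, 10.9]
contact_force: [2.7, -0.9, 1.3]
grip_width: 0.0007
```

Call:
move_arm(
  motion=[
    {"offset": [-0.08, 0.4, 0], "delta_rot": [0, 0, 0], "claw": 0},
    {"offset": [-0.08, 0.4, 0], "delta_rot": [0, 0, 0], "claw": 0},
    {"offset": [-0.08, 0.4, 0], "delta_rot": [0, 0, 0], "claw": 0},
  ],
)

```text
time: 27.68
tcp_pos: [0.5881, -0.0598, 0.0364]
eef_rot: [179.9, -0.0, 10.9]
contact_force: [1.9, -2.7, -0.0]
grip_width: 0.0003
```

Call:
move_arm(
  motion=[
    {"offset": [-0.08, 0.4, 0], "delta_rot": [0, 0, 0], "claw": 0},
    {"offset": [-0.08, 0.4, 0], "delta_rot": [0, 0, 0], "claw": 0},
    {"offset": [-0.08, 0.4, 0], "delta_rot": [0, 0, 0], "claw": 0},
  ],
)

```text
time: 27.93
tcp_pos: [0.5855, -0.0466, 0.0364]
eef_rot: [179.9, -0.0, 10.9]
contact_force: [1.8, -1.4, 0.6]
grip_width: 0.0007
```

```bash
python3 look.py 23
```

```text
[ 0.58553217 -0.04657741  0.03644968] [ 1.79880072e+02 -2.92418748e-02  1.08623125e+01] [ 1.82507178 -1.4424677   0.55686064]
s -0.15743991908688088 lat 0.5658714064507693
```

View pics/ab23.png

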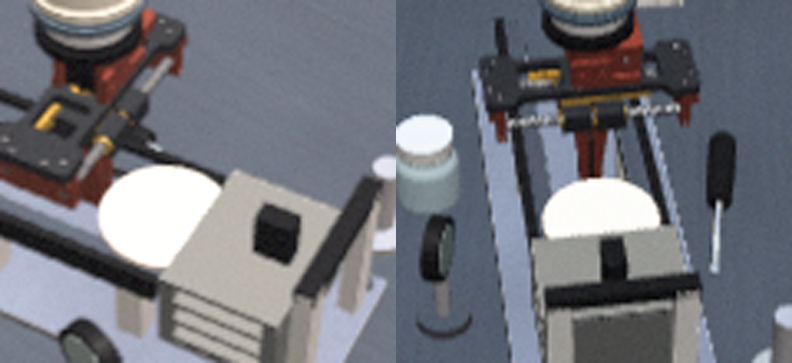

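Disc is entering the top slot. Continue.

Call:
move_arm(
  motion=[
    {"offset": [-0.08, 0.4, 0], "delta_rot": [0, 0, 0], "claw": 0},
    {"offset": [-0.08, 0.4, 0], "delta_rot": [0, 0, 0], "claw": 0},
    {"offset": [-0.08, 0.4, 0], "delta_rot": [0, 0, 0], "claw": 0},
  ],
)

```text
time: 28.28
tcp_pos: [0.5827, -0.0338, 0.0363]
eef_rot: [179.9, 0.0, 10.9]
contact_force: [2.2, -2.3, 0.6]
grip_width: 0.0007
```

Call:
move_arm(
  motion=[
    {"offset": [-0.08, 0.4, 0], "delta_rot": [0, 0, 0], "claw": 0},
    {"offset": [-0.08, 0.4, 0], "delta_rot": [0, 0, 0], "claw": 0},
    {"offset": [-0.08, 0.4, 0], "delta_rot": [0, 0, 0], "claw": 0},
  ],
)

```text
time: 28.53
tcp_pos: [0.5801, -0.0208, 0.0363]
eef_rot: [179.9, 0.0, 10.8]
contact_force: [1.5, -2.1, 0.6]
grip_width: 0.0008
```

Call:
move_arm(
  motion=[
    {"offset": [-0.08, 0.4, 0], "delta_rot": [0, 0, 0], "claw": 0},
    {"offset": [-0.08, 0.4, 0], "delta_rot": [0, 0, 0], "claw": 0},
    {"offset": [-0.08, 0.4, 0], "delta_rot": [0, 0, 0], "claw": 0},
  ],
)

```text
time: 28.78
tcp_pos: [0.5771, -0.0074, 0.0364]
eef_rot: [179.9, 0.0, 10.9]
contact_force: [0.6, -2.5, 1.5]
grip_width: 0.0004
```

```bash
python3 look.py 24
```

```text
[ 0.57709956 -0.007386    0.03644592] [1.79884914e+02 4.12654686e-02 1.08554645e+01] [ 0.56452569 -2.4905706   1.52671252]
s -0.11736069639194316 lat 0.565071675766527
```

View pics/ab24.png

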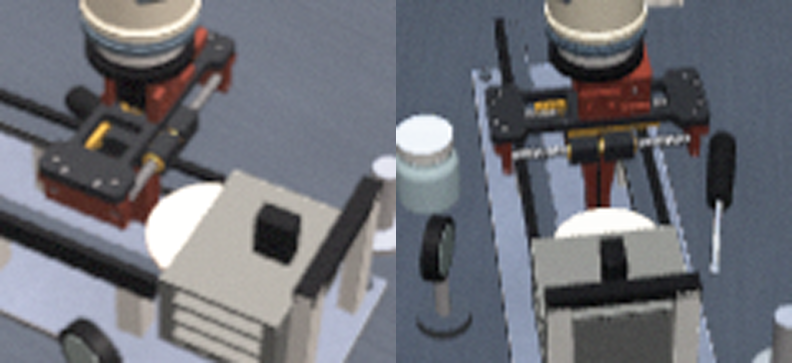

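Call:
move_arm(
  motion=[
    {"offset": [-0.07, 0.4, 0], "delta_rot": [0, 0, 0], "claw": 0},
    {"offset": [-0.07, 0.4, 0], "delta_rot": [0, 0, 0], "claw": 0},
    {"offset": [-0.07, 0.4, 0], "delta_rot": [0, 0, 0], "claw": 0},
  ],
)

```text
time: 29.13
tcp_pos: [0.5737, 0.0061, 0.0353]
eef_rot: [-180.0, 0.2, 10.9]
contact_force: [0.7, -0.8, -1.3]
grip_width: 0.0003
```

Call:
move_arm(
  motion=[
    {"offset": [-0.08, 0.4, 0], "delta_rot": [0, 0, 0], "claw": 0},
  ],
)

```text
time: 29.22
tcp_pos: [0.5725, 0.0106, 0.0349]
eef_rot: [-180.0, 0.2, 10.9]
contact_force: [1.2, -1.5, -0.4]
grip_width: 0.0002
```

Call:
move_arm(
  motion=[
    {"offset": [-0.06, 0.3, 0], "delta_rot": [0, 0, 0], "claw": 0},
  ],
)

```text
time: 29.3
tcp_pos: [0.5716, 0.0142, 0.0346]
eef_rot: [-180.0, 0.3, 10.9]
contact_force: [0.2, -0.7, -0.8]
grip_width: 0.0004
```

Call:
move_arm(
  motion=[
    {"offset": [-0.06, 0.3, 0], "delta_rot": [0, 0, 0], "claw": 0},
  ],
)

```text
time: 29.38
tcp_pos: [0.5709, 0.0176, 0.0345]
eef_rot: [-180.0, 0.3, 10.9]
contact_force: [0.7, -2.7, -0.9]
grip_width: 0.0007
```

Call:
move_arm(
  motion=[
    {"offset": [-0.06, 0.3, 0], "delta_rot": [0, 0, 0], "claw": 0},
  ],
)

```text
time: 29.47
tcp_pos: [0.5706, 0.0188, 0.0346]
eef_rot: [179.8, 0.3, 10.9]
contact_force: [3.6, -16.1, -1.2]
grip_width: 0.0007
```

Call:
move_arm(
  motion=[
    {"offset": [0.1, -0.6, 0], "delta_rot": [0, 0, 0], "claw": 0},
    {"offset": [0.4, -2.0, 0], "delta_rot": [0, 0, 0], "claw": 0},
    {"offset": [0.6, -3.0, 0], "delta_rot": [0, 0, 0], "claw": 0},
    {"offset": [0.4, -2.0, 0], "delta_rot": [0, 0, 0], "claw": 0},
    {"offset": [0, 0, 1.5], "delta_rot": [0, 0, 0], "claw": 0},
    {"offset": [0, 0, 4], "delta_rot": [0, 0, 0], "claw": 0},
    {"offset": [0.3, -2, 4], "delta_rot": [0, 0, 0], "claw": 0},
    {"offset": [0.6, -3, 0], "delta_rot": [0, 0, 0], "claw": 0},
    {"offset": [0, 0, 0], "delta_rot": [0, 0, 0], "claw": 0},
  ],
)

```text
time: 30.22
tcp_pos: [0.5923, -0.1082, 0.131]
eef_rot: [-179.9, 0.6, 11.2]
contact_force: [-0.6, -0.8, -0.5]
grip_width: 0.0003
```

```bash
python3 look.py 25; python3 - <<'E'
from h import *
im=cv2.cvtColor(arm.camera("wrist"),cv2.COLOR_RGB2BGR);cv2.imwrite("pics/wrist25.png",im)
np.savez("pics/w25.npz",**arm.calibration("wrist"))
E
```

```text
[ 0.59232802 -0.10818688  0.13098848] [-179.8709772     0.56267716   11.20194088] [-0.62056882 -0.77832712 -0.51069356]
s -0.21921242679379543 lat 0.5607871253314318
```

View pics/wrist25.png

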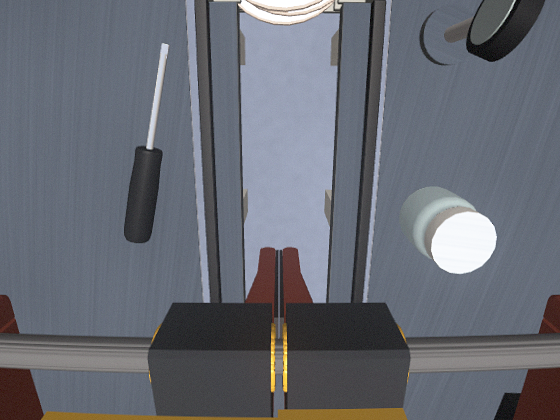

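View pics/ab25.png

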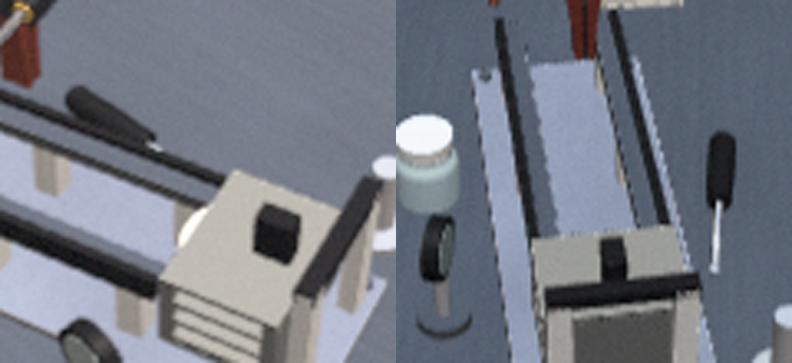

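Call:
move_arm(
  motion=[
    {"offset": [0, 2, 1], "delta_rot": [0, 0, 0], "claw": 0},
    {"offset": [0, 1.5, 1], "delta_rot": [0, 0, 0], "claw": 0},
    {"offset": [0, 0, 0], "delta_rot": [0, 0, 0], "claw": 0},
    {"offset": [0, 0, 0], "delta_rot": [0, 0, 0], "claw": 0},
  ],
)

```text
time: 30.7
tcp_pos: [0.5893, -0.0642, 0.1463]
eef_rot: [-179.5, 1.0, 11.5]
contact_force: [-0.7, 0.5, -0.1]
grip_width: 0.0005
```

```bash
python3 - <<'E'
from h import *
c=arm.calibration("wrist")
im=cv2.cvtColor(arm.camera("wrist"),cv2.COLOR_RGB2BGR);cv2.imwrite("pics/wrist26.png",im)
np.savez("pics/w26.npz",**c)
cv2.imwrite("pics/w26z.png",cv2.resize(im[0:120,160:400],None,fx=3.3,fy=5,interpolation=2))
E
```

```text
(no output)
```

View pics/w26z.png

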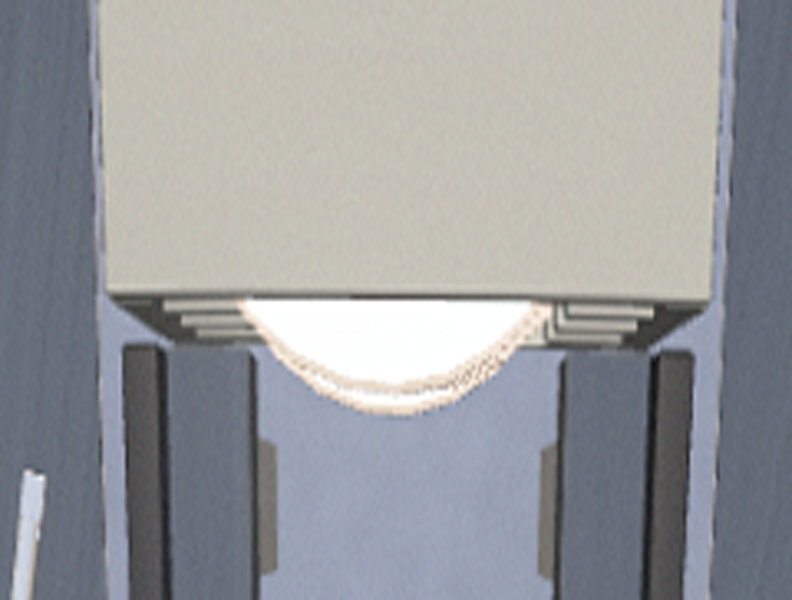

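```bash
python3 - <<'E'
from h import *
c=dict(np.load("pics/w26.npz"))
Z=lambda x,y:(160+x/3.3,y/5)
e=np.array([-.1908,.9816,0]);f=np.array([.9816,.1908,0])
def r(p,z):
    P=plane("wrist",[Z(*p)],z,c)[0]; return np.round([P@f,P@e],4)
print("cass front corners",r((107,292),.096),r((712,297),.096))
print("top disc edge",r((390,386),.082),"chord",r((238,303),.084),r((552,303),.084))
print("bottom disc edge",r((395,413),.042))
print("rail ends",r((125,347),.087),r((692,352),.087), "gap",r((252,352),.079),r((563,355),.079))
E
```

```text
cass front corners [ 0.5075 -0.0683] [ 0.628 -0.068]
top disc edge [ 0.5639 -0.0792] chord [ 0.5321 -0.0685] [ 0.5976 -0.068 ]
bottom disc edge [ 0.5645 -0.0808]
rail ends [ 0.5088 -0.0745] [ 0.6265 -0.0742] gap [ 0.5343 -0.0745] [ 0.6008 -0.0744]
```

```bash
python3 - <<'E'
from rig import arm
s=arm.sense();print(s["time"],s["contact_force"],s["qd"].round(1))
print(arm.job_done())
E
```

```text
30.75 [ 0.48016661  0.74470802 -0.39186125] [-1.1  0.3 -0.  -0.4 -0.2 -0.2]
the job is handed in; nothing more can be done
None
```

Both discs are in the cassette, the nearer one in the bottom slot and the farther one in the top slot. I handed the job in at about 31 s. I pressed the cassette down by its grip block, first to q ≈ 48 mm and then to q ≈ 8 mm. At each height I pushed a disc along the rails with the shut fingers until it stopped hard, at about 16 N.

**Last checks**
- **Fully home:** in the last wrist picture the outer edges of the discs lie at about loader y = 70–72 mm; fully home is 70 mm.
- **Sideways:** both discs sit roughly 3 mm to the -x side, against a limit of 6 mm.
- **Bystanders and arm:** the driver, jar, lens and post showed no visible movement. I did not look at the tray and wash again at the end, but the arm never went near the wash. The arm stood clear with no contact force at hand-in.

**What disagreed**
- **Height reading:** touching a disc top showed the real fingertips about 37 mm above the reported TCP height. I used that offset for all heights. Triangulating the cassette's top edge in the pictures agreed with it to about 2 mm.
- **Base plate:** it turned out not to be centred on the loader's origin, so I took positions from the rails and cassette instead.
- **Table touch:** I first tried to check the offset by touching the table, but dropped it because the arm began to drift before it reached the surface.

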